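Load a board carrier into the burn-in dock

ROBOT

A 6-joint arm with a two-finger parallel gripper is mounted at the origin on the work surface. World frame = base frame: x ahead of the robot, y to its left, z up, the work surface at z = 0. Lengths are in m, angles in degrees, forces in N, time in s.
With the tool pointing down it reaches from about 0.375 to 0.9 m from the base axis. Payload 3.1 kg.
Tool frame: the origin (TCP) lies at the very end of the fingers, on their centre line; the grasp point (between the pads) lies 19 mm behind it; z points along the fingers, y is the direction in which the jaws open and shut (so a half turn about z gives the same grasp; the last joint's range is limited). The gripper opens to 85 mm and grips with 20 to 120 N. Pads are 22 mm wide; open, the fingers measure 114 mm over their backs; the gripper's body (76 mm by 85 mm) begins 54 mm behind the grasp point. The pads swing forward as they close: fully open they stand 13 mm farther back than shut.
Start: joints at [65.804, 30.224, 82.088, -0, 67.689, -10.227], TCP at [0.151, 0.607, 0.231] pointing down, gripper open.
Joint ranges: [-176.69, 176.69], [-43.24, 126.21], [12.49, 139.97], [-82, 262], [0, 151.66], [-163.58, 163.58]. Speed limits (degrees/s): [159.86, 159.86, 180, 180, 180, 180].

INTERFACE

Orientations are given as a 3x3 rotation matrix whose columns are the frame's x, y, z axes.
In Python, from cell import env gives the robot as it stands.
- The arm moves only by the tool step_arm, never from a script. Its argument "plan" is a list of rows, each an object with "delta_pos": the shift along the tool's x, y, z in cm, a list of three; "delta_rot": the turn, a rotation vector about the tool's x, y, z in rad, a list of three; "fingers": the closure, from -1 (fully open) to 1 (shut), so that 0 is half open. A call has 1 to 12 rows; each row is the pose to reach, as a shift and turn from the pose measured when the call began, along the tool's axes at that moment; what a row does not reach only later rows make up. A row lasts 1/12 s, in which the tool goes at most 41.7 mm and 7.16 degrees, less where a joint would pass 70% of its speed; a pose out of reach is approached as far as the arm can. A call with a gripper value outside its range is refused whole. The fingers move at their own pace and stop on an object; the grip force is fixed at half the most. Time passes only in rows, so rows that repeat a pose let the fingers close. It gives the time, the measured TCP pose, the force and the opening at its end, in the units of the state.
- env.state(): the state, without advancing time (a new reading comes with each control period).
- env.get_image(name): name is "side" or "top" or "wrist"; returns (picture, depth): 420x560x3 uint8, red, green, blue; 420x560 float32, m along the optical axis (not along the pixel's ray), 0 where there is no reading.
- env.camera_params(name): a dict with "mtx" (3x3 intrinsics, pixels), "k1" (the pictures are not rectified: a ray, as slopes to the right and down, at radius r is drawn at 1 + k1 r^2 times it, then the intrinsics apply), "eye" and "orientation" of the camera in the world; the wrist camera has in their place "T_tool_cam" (4x4, takes a point from camera to tool coordinates, whose origin is the TCP and whose axes are the flange's). Camera axes: x right, y down, z forward; pixel columns grow to the right and rows downward; lengths in m; the calibration is good to about 2 mm. A picture is of the moment at which its call begins: read the wrist's pose just before it. camera_params takes no time and is no camera call.
- env.close_job(): hands the job in, once; it reports no verdict.
The state is a dict: "clock": time; "joints": joint angles; "joint_vel": joint speeds; "joint_torque": joint torques, N m; "eef_pos": TCP position; "orientation": TCP orientation; "wrist_force": force on the tool from outside, world axes, zero at the start; "moment": the same for the moment, N m; "width": finger opening in m.
Only numpy, scipy, OpenCV 4.12 (cv2) and the standard library are available. Lean on these libraries where they do the work, as an engineer would, in place of code of your own. Each camera call takes 0.05 s, during which the arm holds its last target.

TASK

Load the black tray of circuit boards into the burn-in dock: tip its front end up by the orange handle, rest it on the dock's yellow sill and let go, then push the tray from behind over the sill until it drops in fully home on the dock floor. Then swing the red bar fully closed behind it. Do not carry the tray or tip it steeply, and leave the other things on the bench where they are.

Things in the scene. Friction and masses are not known exactly. Their poses are not given: they have to be found in the camera images.
- tray: Loose open black tray, five upright green boards fixed in it (tops 54 up), 160 long (x) x 120 wide (y), 0.5 to 0.9 kg, weighted at the front, square-edged flat underside. Rear wall 60 high, front 34, sides 45. Origin: centre of the underside; +x to its front (goes in first). Starts flat on the bench, front 15 to 65 before the sill, off line by up to 20 and 0.15 rad.
- tray_handle (a point): Middle of the tray's orange handle: a level round bar 12 in diameter, along the tray's y, free for 90 mm between its uprights, at x = +66, 75 above the underside; clear below down to the front wall. Moves with the tray and shares its axes. It can turn between gripper fingers.
- tray_front (a point): Middle of the bottom edge of the tray's front end (tray x = +80, z = 0).
- tray_rear (a point): Middle of the bottom edge of the tray's rear end (tray x = -80, z = 0). Pushed over the sill, the tray tips forward and this end rises off the bench once its front is some 50 mm past the sill's outer edge (centre of mass at tray x = 28; hard pushing there can hold it down by friction; easing off frees it); at the end it drops 6 mm behind the sill.
- dock: Fixed burn-in dock. Origin: on the bench below the inner face of its sill, mid-width; +x is the way in, z up. Yellow square-edged sill 21 high, x = -20 to 0, 170 wide. Behind it a floor 15 high (6 below the sill's top) up to a grey back stop at x = 170, 65 high. Blue side guides 60 high, 132 apart, flared at the mouth.
- bar (a joint): Hinge of the dock's red bar, about the vertical through dock x = -14, y = -85. 0 = wide open (bar points to dock (-0.87, -0.5)); grows as it swings shut, clockwise from above; 2.094 = closed at its stop, bar across the mouth along dock +y. Bar 100 long, 12 thick, 42 to 52 above the bench; 0.12 N m of friction, stays where left.
- bar_post (a point): Point on the axis of the upright round red post of the bar, 18 in diameter, 90 from the hinge axis; this point is 100 above the bench, the post's top is at 116. Its axes turn with the bar.
- dock_seat (a point): Centre of the dock's floor (dock x = 85, y = 0, z = 15), where the middle of the tray's underside lies when home: flat on the floor, wholly behind the sill, in line with the dock, with 5 mm of play either way along x and 6 mm either side.
- spool: Copper wire spool, 64 diameter, 50 high, standing; origin under its centre. Leave alone.
- bottle: Clear bottle, 52 diameter, 120 high, standing; origin under its centre. Leave alone.
- driver: Screwdriver with orange handle, about 200 long, lying on the bench; leave alone.
- meter: Yellow multimeter lying flat, 140 x 75 x 32 (x, y, z); origin under its centre. Leave alone.
- heatsink: Finned aluminium heat sink, 90 x 60 x 36; origin under its centre. Leave alone.
- board: Spare green circuit board lying flat, 120 x 90 x 12; origin under its centre. Leave alone.
Things that resemble listed ones, but are neither listed nor needed, are in the scene too. There is more than one size of the tray; the job needs the smaller.

How it is judged (in metres and radians):
On the way, in this order (a step that is already met when the one before it is completed fails the run):
1. the tray's front end rests on the sill (at least 6 mm of overlap), its rear end still on the bench, with nothing holding it (x of tray_front in the frame of dock above -0.014 m and height (world z) of tray_front above 0.019 m and height (world z) of tray_rear below 0.008 m and contact force between the fingers and tray below 0.05 N), for 0.2 s.
2. the tray is pushed from behind (contact force between the fingers and tray above 0.2 N and x of the grasp point in the frame of tray below -0.055 m).
3. the tray lies home behind the sill, flat on the dock floor (x of tray_rear in the frame of dock above -0.002 m and x of tray_front in the frame of dock above 0.155 m and height (world z) of tray_rear below 0.018 m and height (world z) of tray_front below 0.019 m and angle between the x axis of tray and the x axis of dock, either way round below 0.12 rad), for 0.2 s.
4. the red bar is fully closed (value of joint bar above 2 rad), for 0.1 s.
At the end, for the whole second after the job is handed in: The tray lies still on the dock floor: rear bottom edge behind the sill's inner face (2 mm tolerance) and below 18 mm, front bottom edge below 19 mm, aligned with the dock within 0.12 rad; the red bar is within 0.09 rad of fully closed (all of step 3 and value of joint bar above 2 rad and linear speed of tray below 0.02 m/s); the robot touches nothing.
It fails at once if the tray is tipped more than 0.45 rad (angle between tray's own z axis and vertical above 0.45 rad).
It fails at once if the tray is carried: its rear end more than 50 mm above the bench (height (world z) of tray_rear above 0.05 m).
It fails at once if a bystander is moved by more than 30 mm (distance of any of spool, bottle, driver, meter, heatsink, board from where it was at the start of the episode above 0.03 m).
It also fails if it takes over 64 s, if anything falls off the work surface, if the arm or the gripper's body presses on something with over 40 N, if the wrist force passes 120 N, or if a joint passes its speed limit or range.

## Working session

There is one attempt and no reset: what is moved stays moved. The work goes in short steps, Python scripts to look and compute and a tool call to move; the robot and the scene stay as the last step left them, time stands still between calls to the robot, and variables do not carry over. Pictures are saved under pics/ and viewed, and the job is handed in when it is done.

Besides the shell and the picture viewer there is one more tool, called after "Emit:" as name(argument=value, ...) on one line, values as JSON. step_arm: Moves the arm, as the interface text tells. Its arguments: {"type":"object","properties":{"plan":{"type":"array","items":{"type":"object","properties":{"delta_pos":{"type":"array","items":{"type":"number"}},"delta_rot":{"type":"array","items":{"type":"number"}},"fingers":{"type":"number"}}}}},"required":["plan"]}

```bash
ls; mkdir -p pics; cat > h.py <<'E'
import numpy as np,cv2
from cell import env
def shot(n,tag):
    s=env.state(); im,d=env.get_image(n); np.savez(f'pics/{tag}.npz',im=im,d=d,p=s['eef_pos'],R=s['orientation'])
    cv2.imwrite(f'pics/{tag}.png',im[:,:,::-1]); return im,d,s
E
python3 - <<'E'
from h import *
print(env.state())
for n in ('side','top','wrist'):
    print(n,env.camera_params(n)); shot(n,n+'0')
E
```

```text
pics
{'clock': 0.0, 'joints': array([ 6.58058858e+01,  3.02802600e+01,  8.21574712e+01,  1.06363092e-03,
        6.76884293e+01, -1.02262673e+01]), 'joint_vel': array([-0.11168269, -0.02490254, -0.01682375,  0.02179014,  0.03219964,
        0.06639849]), 'joint_torque': array([-3.88127464e-04, -4.42344940e+01, -1.78030139e+01, -2.21820874e-04,
        8.33268918e-03,  1.08355377e-05]), 'eef_pos': array([0.1505161 , 0.60586242, 0.23031372]), 'orientation': array([[-9.70429442e-01,  2.41383213e-01, -9.18074428e-04],
       [ 2.41384614e-01,  9.70427464e-01, -2.00146427e-03],
       [ 4.07804762e-04, -2.16388890e-03, -9.99997576e-01]]), 'wrist_force': array([-0.2258097 ,  1.56177155,  0.47108247]), 'moment': array([ 0.0148116 ,  0.02293315, -0.02474728]), 'width': 0.08524751593620883}
side {'mtx': array([[497.73139405,   0.        , 278.62305887],
       [  0.        , 497.73139405, 209.42902145],
       [  0.        ,   0.        ,   1.        ]]), 'k1': -0.17610272710191593, 'eye': array([-0.10212858, -0.79334973,  0.88890652]), 'orientation': array([[ 0.782871  , -0.40048109,  0.4761
[... 369 characters left out ...]
 array([[-0.01692168, -0.98066021,  0.19498515],
       [-0.9998123 ,  0.01843638,  0.00595599],
       [-0.00943562, -0.19484777, -0.98078811]])}
wrist {'mtx': array([[318.70667185,   0.        , 281.88918419],
       [  0.        , 318.70667185, 208.53639346],
       [  0.        ,   0.        ,   1.        ]]), 'k1': -0.053194497382955376, 'T_tool_cam': array([[-3.67886080e-04, -9.62123508e-01, -2.72613684e-01,
         6.88004166e-02],
       [ 9.99999704e-01, -5.38067538e-04,  5.49500867e-04,
        -1.53446354e-03],
       [-6.75372275e-04, -2.72613401e-01,  9.62123421e-01,
        -1.41419566e-01],
       [ 0.00000000e+00,  0.00000000e+00,  0.00000000e+00,
         1.00000000e+00]])}
```

View pics/top0.png

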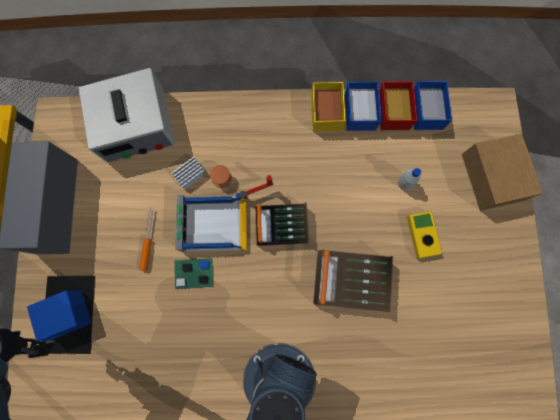

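View pics/side0.png

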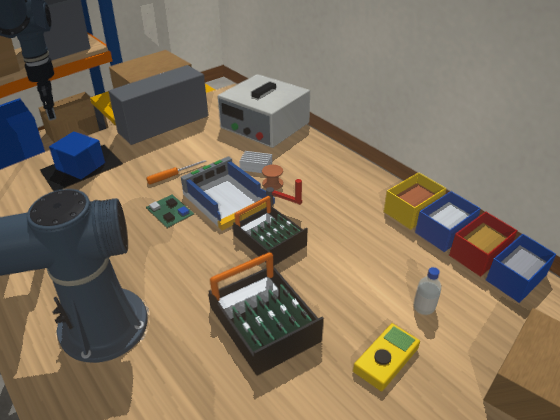

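View pics/wrist0.png

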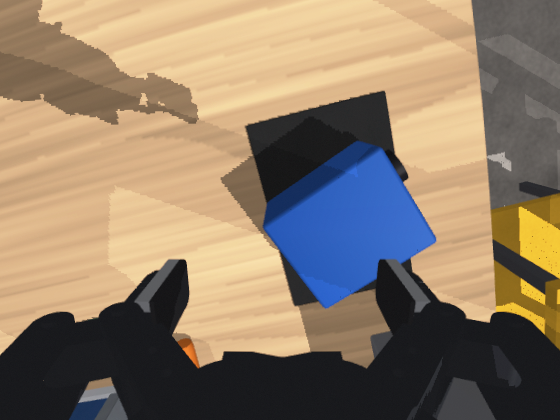

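The top view shows the dock at (212,222), with its sill at column about 243. The small tray is at (282,225) with its orange handle at column 261. The red post is at (268,181) with the bar open, and the larger tray at (353,281) is the decoy. Next I'll measure them.

```bash
cat >> h.py <<'E'
def cloud(n,tag):
    f=np.load(f'pics/{tag}.npz'); c=env.camera_params(n); d=f['d']; im=f['im']
    v,u=np.mgrid[:420,:560]
    p=cv2.undistortPoints(np.stack([u,v],-1).reshape(-1,1,2).astype(np.float64),c['mtx'],np.array([c['k1'],0,0,0.]))[:,0].reshape(420,560,2)
    P=np.dstack([p,np.ones((420,560))])*d[...,None]
    if n=='wrist':
        T=c['T_tool_cam'];P=P@T[:3,:3].T+T[:3,3];W=P@f['R'].T+f['p']
    else: W=P@c['orientation'].T+c['eye']
    W[d==0]=np.nan
    return im,W,cv2.cvtColor(im,cv2.COLOR_RGB2HSV)
E
python3 - <<'E'
from h import *
for n,tag in(('top','top0'),('side','side0')):
    im,W,H=cloud(n,tag)
    h,s,v=[H[...,i].astype(int) for i in range(3)]
    x,y,z=[W[...,i] for i in range(3)]
    reg=(x>0.3)&(x<0.8)&(y>-0.12)&(y<0.4)
    def rep(name,m):
        m=m&reg; q=W[m]; 
        if len(q)<3: print(name,len(q));return
        r=cv2.minAreaRect((q[:,:2]*1000).astype(np.float32)); print(n,name,len(q),'mean',q.mean(0).round(4),'z',np.percentile(q[:,2],[5,95]).round(3),'rect',np.round(r[0],1),np.round(r[1],1),round(r[2],1))
    bench=(z<0.004)&reg; print('bench z',np.nanmedian(z[reg&(abs(z)<.01)]))
    rep('sill',(h>20)&(h<32)&(s>150)&(v>80)&(z<.035)&(z>.01))
    rep('blue guides top',(h>100)&(h<125)&(s>120)&(z>.052)&(z<.07))
    rep('handle',(h>3)&(h<18)&(s>170)&(z>.065)&(z<.1)&(y<.12))
    rep('post',((h<4)|(h>175))&(s>150)&(z>.07))
    rep('bar',((h<4)|(h>175))&(s>150)&(z>.03)&(z<.06))
    rep('dark tray',(v<70)&(z>.025)&(z<.07)&(y<.09)&(x>.4))
    rep('spool',(h<16)&(s>80)&(z>.04)&(z<.06)&(y>.02)&(y<.2)&(x>.5))
    rep('heatsink',(z>.03)&(z<.05)&(x>.54)&(y>.1)&(s<60))
    rep('board',(h>60)&(h<95)&(s>80)&(z>.005)&(z<.03)&(x<.42)&(y>0))
    rep('driver',(h>3)&(h<18)&(s>170)&(z>.01)&(z<.05)&(y>.2))
E
```

```text
bench z 8.218797067438555e-05
top sill 286 mean [0.4765 0.1058 0.0206] z [0.017 0.024] rect [475.5 105.9] [161.   18.3] 1.4
top blue guides top 387 mean [0.476  0.2099 0.0593] z [0.054 0.063] rect [477.1 210.3] [155.1 151.6] 0.4
top handle 127 mean [0.4661 0.0521 0.0791] z [0.075 0.083] rect [503.8  44.4] [ 30.1 186.5] 79.7
top post 33 mean [0.592  0.0188 0.1022] z [0.073 0.117] rect [594.   18.7] [11.3 14.1] 77.3
top bar 94 mean [0.6288 0.1616 0.0491] z [0.038 0.055] rect [646.2 213.2] [388.3  48.6] 66.8
top dark tray 561 mean [ 0.4696 -0.0349  0.0439] z [0.027 0.059] rect [469.4 -14.7] [120.4 157.4] 2.0
top spool 388 mean [0.6157 0.142  0.0502] z [0.046 0.054] rect [597.2 105.3] [213.7  80.1] 58.6
top heatsink 324 mean [0.6625 0.2933 0.0358] z [0.031 0.045] rect [638.5 262.1] [348.2 113.5] 46.5
top board 108 mean [0.3317 0.2619 0.0072] z [0.005 0.013] rect [334.3 263.3] [ 65.6 114.2] 0.5
top driver 3 mean [0.6135 0.3901 0.0295] z [0.024 0.035] rect [557.5 392.6] [  1.2 341.1] 87.6
bench z 0.001776359949062778
side sill 183 mean [0.445  0.1014 0.0188] z [0.011 0.024] rect [468.  104
[... 200 characters left out ...]
  40.2] [ 32. 193.] 79.1
side post 15 mean [0.5954 0.0192 0.1173] z [0.115 0.12 ] rect [595.8  19.3] [11.8 10.6] 49.7
side bar 105 mean [0.6231 0.1598 0.0498] z [0.036 0.057] rect [641.5 212.3] [391.  52.] 66.8
side dark tray 1435 mean [ 0.4638 -0.0402  0.0423] z [0.028 0.059] rect [468.9 -16.5] [123.7 167.2] 2.9
side spool 359 mean [0.6008 0.1217 0.0513] z [0.045 0.056] rect [589.5 118.6] [194.   81.3] 64.5
side heatsink 457 mean [0.6655 0.2946 0.0368] z [0.031 0.046] rect [626.4 275.9] [352.  143.3] 44.9
side board 127 mean [0.3325 0.2651 0.006 ] z [0.005 0.008] rect [332.5 262.1] [ 66.  116.7] 1.7
side driver 8 mean [0.4132 0.3991 0.0211] z [0.014 0.03 ] rect [409.8 398.6] [36.   2.1] 0.4
```

Emit:
step_arm(plan=[{"delta_pos":[-10,-11.7,0],"delta_rot":[0,0,-0.06],"fingers":-1},{"delta_pos":[-20,-23.5,0],"delta_rot":[0,0,-0.12],"fingers":-1},{"delta_pos":[-20,-23.5,0],"delta_rot":[0,0,-0.12],"fingers":-1},{"delta_pos":[-20,-23.5,0],"delta_rot":[0,0,-0.12],"fingers":-1},{"delta_pos":[-20,-23.5,0],"delta_rot":[0,0,-0.12],"fingers":-1},{"delta_pos":[-30,-35,0],"delta_rot":[0,0,-0.18],"fingers":-1},{"delta_pos":[-41.5,-47,0],"delta_rot":[0,0,-0.244],"fingers":-1},{"delta_pos":[-41.5,-47,0],"delta_rot":[0,0,-0.244],"fingers":-1},{"delta_pos":[-41.5,-47,0],"delta_rot":[0,0,-0.244],"fingers":-1},{"delta_pos":[-41.5,-47,0],"delta_rot":[0,0,-0.244],"fingers":-1},{"delta_pos":[-41.5,-47,0],"delta_rot":[0,0,-0.244],"fingers":-1},{"delta_pos":[-41.5,-47,0],"delta_rot":[0,0,-0.244],"fingers":-1}])

```text
clock: 1.15
eef_pos: [0.3803, 0.1602, 0.2312]
orientation: [[-1.0, -0.0, -0.001], [-0.0, 1.0, -0.001], [0.001, -0.001, -1.0]]
wrist_force: [0.8, 0.0, -0.3]
width: 0.0855
```

Emit:
step_arm(plan=[{"delta_pos":[-3,-4,0],"fingers":-1},{"delta_pos":[-6,-8,0],"fingers":-1},{"delta_pos":[-6,-11,0],"fingers":-1},{"delta_pos":[-6,-11,0],"fingers":-1},{"delta_pos":[-6,-11,0],"fingers":-1}])

```text
schema error: expected keys delta_pos, delta_rot, fingers
```

```bash
python3 - <<'E'
from h import *
im,d,s=shot('wrist','w1'); print(s['eef_pos'],s['clock'])
E
```

```text
[0.38025368 0.1602134  0.23122705] 1.15
```

View pics/w1.png

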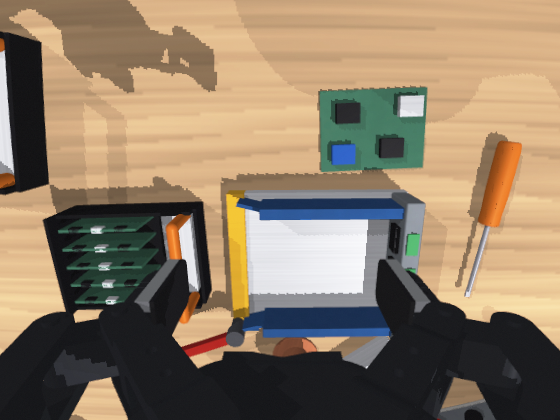

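This wrist view shows the dock at (310,260), with the sill at column 238 and the handle at column 180. The fingers hide the lower part, so I'll shift and look again.

Emit:
step_arm(plan=[{"delta_pos":[-4,-3,0],"delta_rot":[0,0,0],"fingers":-1},{"delta_pos":[-7,-6,0],"delta_rot":[0,0,0],"fingers":-1},{"delta_pos":[-10,-9,0],"delta_rot":[0,0,0],"fingers":-1},{"delta_pos":[-12,-10,0],"delta_rot":[0,0,0],"fingers":-1},{"delta_pos":[-12,-10,0],"delta_rot":[0,0,0],"fingers":-1},{"delta_pos":[-12,-10,0],"delta_rot":[0,0,0],"fingers":-1}])

```text
clock: 1.7
eef_pos: [0.5068, 0.0521, 0.2323]
orientation: [[-1.0, 0.009, 0.005], [0.009, 1.0, -0.006], [-0.005, -0.006, -1.0]]
wrist_force: [-1.0, 0.1, -1.3]
width: 0.0853
```

```bash
python3 - <<'E'
from h import *
im,d,s=shot('wrist','w2'); print(s['eef_pos'],s['clock'],s['joint_vel'].round(2))
E
```

```text
[0.50678978 0.05208916 0.23230976] 1.7 [ 2.45 -1.73  4.53  0.57  1.16  0.12]
```

View pics/w2.png

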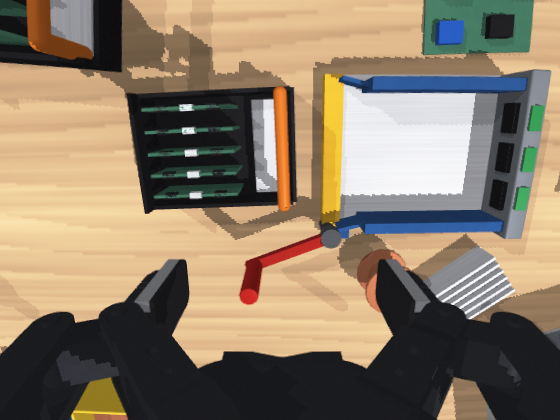

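The whole job is in view: tray with handle at column 282, sill at column 332, hinge at (331,236) and post at (250,282). I'll take a settled shot and measure from it.

```bash
cat > m.py <<'E'
from h import *
import sys
def line(q,ax):  # fit q[:,1-ax] vs ax by robust fit; returns dir,pt
    v=cv2.fitLine((q[:,:2]).astype(np.float32),cv2.DIST_HUBER,0,1e-4,1e-4).ravel(); return v
def biggest(m):
    n,l,st,_=cv2.connectedComponentsWithStats(m.astype(np.uint8)); 
    return l==1+np.argmax(st[1:,4]) if n>1 else m
def meas(n,tag):
    im,W,H=cloud(n,tag)
    h,s,v=[H[...,i].astype(int) for i in range(3)]
    x,y,z=[W[...,i] for i in range(3)]
    reg=(x>0.35)&(x<0.75)&(y>-0.2)&(y<0.35)
    def rep(name,m,big=True):
        m=m&reg
        if m.sum()<5: print(name,'few',m.sum());return None
        if big:m=biggest(m)
        q=W[m]; r=cv2.minAreaRect((q[:,:2]*1000).astype(np.float32)); l=line(q,0)
        print(n,name,len(q),'mean',q.mean(0).round(4),'z',np.percentile(q[:,2],[5,95]).round(4),'rect',np.round(r[0],1),np.round(r[1],1),round(r[2],1),'ang',np.degrees(np.arctan2(l[1],l[0])).round(2)); return m
    print('bench',np.nanmedian(z[reg&(abs(z)<.01)]))
    rep('sill',(h>20)&(h<32)&(s>150)&(v>80)&(z<.028)&(z>.016))
    bg=(h>100)&(h<125)&(s>120)&(z>.05)&(z<.07)
    rep('guideN',bg&(x<.47)); rep('guideF',bg&(x>.47))
    rep('white floor',(s<60)&(v>130)&(z>.008)&(z<.02)&(y>.1))
    rep('handle',(h>3)&(h<18)&(s>170)&(z>.074)&(z<.1)&(y<.12)&(x>.39))
    rep('post',((h<4)|(h>175))&(s>150)&(z>.11))
    rep('bar',((h<4)|(h>175))&(s>150)&(z>.048)&(z<.06))
    rep('hinge',(s<60)&(v<140)&(z>.03)&(z<.08)&(x>.52)&(x<.6)&(y>.07)&(y<.13))
    rep('spool',(h<16)&(s>80)&(z>.046)&(z<.055)&(x>.53)&(y>.08)&(y<.2))
    d=rep('tray',(v<60)&(z>.02)&(z<.07)&(x>.38)&(y<.11)&(x<.56))
meas(sys.argv[1],sys.argv[2])
E
python3 -c "
from h import *
im,d,s=shot('wrist','w3'); print(s['eef_pos'],s['clock'],s['joint_vel'].round(2))"
python3 m.py wrist w3; python3 m.py top top0
```

```text
[0.50480405 0.05324423 0.2320851 ] 1.75 [ 1.75 -1.29  2.59  0.1   0.32 -0.08]
bench -0.0009513356918587207
wrist sill 2588 mean [0.4704 0.1048 0.0198] z [0.0186 0.0211] rect [477.3 105.1] [166.3  20.5] 0.3 ang 0.59
wrist guideN 2109 mean [0.4063 0.2075 0.0586] z [0.0566 0.0601] rect [406.1 209.5] [ 12.4 150.6] 0.5 ang -89.46
wrist guideF 1720 mean [0.5482 0.2081 0.058 ] z [0.052  0.0601] rect [549.3 210.9] [150.9  14.7] 88.8 ang -89.64
wrist white floor 16831 mean [0.4759 0.1976 0.0139] z [0.0127 0.0152] rect [476.8 201.8] [147.9 170.8] 0.5 ang 67.03
wrist handle 1441 mean [0.4649 0.0499 0.0787] z [0.0761 0.0805] rect [467.8  49.7] [114.5  11.6] 1.6 ang 1.57
wrist post 254 mean [0.5943 0.0184 0.1145] z [0.1117 0.1158] rect [595.2  18.6] [15.7 16.6] 23.5 ang -28.42
wrist bar 747 mean [0.5801 0.0551 0.0511] z [0.0493 0.054 ] rect [582.4  50.9] [14.2 88.9] 19.2 ang -70.56
wrist hinge 369 mean [0.5616 0.1011 0.0515] z [0.0429 0.054 ] rect [563.  101.4] [21.6 21.1] 17.4 ang 20.84
wrist spool 367 mean [0.633  0.1537 0.0488] z [0.0475 0.05  ] rect [635.  154.1] [54.7 17.2] 11.8 ang 9.96
wri
[... 509 characters left out ...]
6] z [0.0111 0.0182] rect [468.3 190.7] [120.1 145.5] 0.2 ang 84.93
top handle 120 mean [0.4665 0.0525 0.0795] z [0.0758 0.0832] rect [468.3  52.4] [  9.4 112.9] 90.0 ang 1.7
top post 17 mean [0.5949 0.0191 0.1154] z [0.1138 0.1176] rect [594.8  19.4] [ 9.  12.7] 89.6 ang -13.4
top bar 62 mean [0.5802 0.0597 0.0518] z [0.0489 0.0553] rect [580.2  59.7] [10.4 68.5] 21.4 ang -69.38
top hinge 35 mean [0.5627 0.1022 0.0535] z [0.0474 0.0574] rect [563.3 103.1] [20.4 16. ] 0.4 ang 8.08
top spool 260 mean [0.6302 0.1744 0.0502] z [0.0469 0.0538] rect [631.  173.3] [61.5 53.2] 0.4 ang -3.62
top tray 161 mean [ 0.4232 -0.0373  0.043 ] z [0.0236 0.0618] rect [450.8 -15.1] [ 85.4 155.3] 3.0 ang -82.83
```

Emit:
step_arm(plan=[{"delta_pos":[1.2,0,4],"delta_rot":[0,0,0],"fingers":-1},{"delta_pos":[2.4,-0.2,8],"delta_rot":[0,0,-0.02],"fingers":-1},{"delta_pos":[3.6,-0.3,11],"delta_rot":[0,0,-0.03],"fingers":-1},{"delta_pos":[3.6,-0.3,12],"delta_rot":[0,0,-0.03],"fingers":-1},{"delta_pos":[3.6,-0.3,12],"delta_rot":[0,0,-0.03],"fingers":-1},{"delta_pos":[3.6,-0.3,12],"delta_rot":[0,0,-0.03],"fingers":-1},{"delta_pos":[3.6,-0.3,12],"delta_rot":[0,0,-0.03],"fingers":-1}])

```text
clock: 2.38
eef_pos: [0.4689, 0.0512, 0.1131]
orientation: [[-1.0, -0.025, 0.005], [-0.025, 1.0, -0.006], [-0.004, -0.006, -1.0]]
wrist_force: [0.3, -0.4, 0.6]
width: 0.0857
```

```bash
python3 - <<'E'
from h import *
im,d,s=shot('wrist','w4'); print(s['eef_pos'],s['orientation'].round(4),s['clock'],s['joint_vel'].round(2))
E
python3 m.py wrist w4
```

```text
[0.4688505  0.05120046 0.11310345] [[-0.9997 -0.0253  0.0045]
 [-0.0253  0.9997 -0.0056]
 [-0.0044 -0.0057 -1.    ]] 2.3833 [-0.42 -0.58 -0.89  0.05  0.03 -0.05]
bench -0.0010313121009341009
wrist sill 5089 mean [0.4681 0.1046 0.0198] z [0.0186 0.021 ] rect [478.1 105. ] [168.6  20.7] 0.5 ang 0.64
wrist guideN 2682 mean [0.4058 0.1754 0.0587] z [0.0574 0.0599] rect [405.9 178.5] [11.7 89. ] 0.4 ang -89.72
wrist guideF 363 mean [0.5458 0.2552 0.0567] z [0.0508 0.0597] rect [548.2 255.6] [24.5 12. ] 89.3 ang 85.94
wrist white floor 27119 mean [0.473  0.1964 0.014 ] z [0.0129 0.015 ] rect [473.3 199.9] [147.9 169.5] 2.7 ang 69.4
wrist handle 3346 mean [0.4616 0.0497 0.0787] z [0.0761 0.0804] rect [466.4  49.7] [113.4  11.6] 1.3 ang 1.45
wrist post 25 mean [0.458  0.0604 0.1846] z [0.1841 0.1852] rect [457.9  60.5] [6.5 1.1] 88.9 ang 87.48
wrist bar 359 mean [0.5693 0.0745 0.0503] z [0.0483 0.0516] rect [569.9  68.5] [ 9.3 47.2] 10.1 ang -71.6
wrist hinge 857 mean [0.5598 0.1009 0.0491] z [0.0331 0.0537] rect [563.3 101.8] [22.3 20.9] 3.9 ang 27.19
wrist spool 406 mean [0.6265 0.1948 0.049 ] z [0.048  0.0499] rect [624.9 193.8] [12.5 41.6] 89.4 ang -3.8
wrist tray 11382 mean [ 0.4624 -0.0579  0.0413] z [0.0227 0.0587] rect [469.4 -16.6] [120.3 160. ] 1.7 ang -69.48
```

View pics/w4.png

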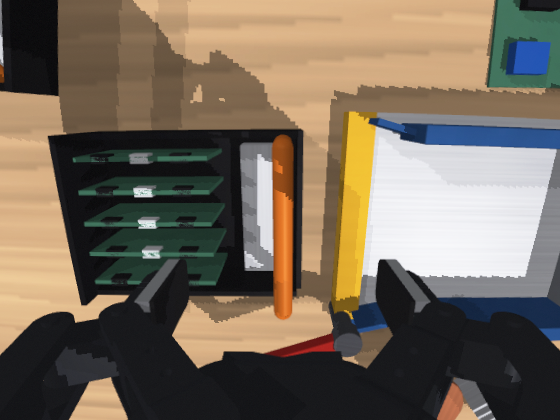

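The handle lies midway between the open fingers, at column 283. The tray measures 120x160, so it's the right one, with its centre at (0.469,-0.017) and yaw about 1.6°. I'll descend and grip.

Emit:
step_arm(plan=[{"delta_pos":[0.1,-0.1,2.5],"delta_rot":[0,0,0],"fingers":-1},{"delta_pos":[0.1,-0.15,5],"delta_rot":[0,0,0],"fingers":-1},{"delta_pos":[0.1,-0.15,5.7],"delta_rot":[0,0,0],"fingers":-1},{"delta_pos":[0.1,-0.15,5.7],"delta_rot":[0,0,0],"fingers":-1},{"delta_pos":[0.1,-0.15,5.7],"delta_rot":[0,0,0],"fingers":0.5},{"delta_pos":[0.1,-0.15,5.7],"delta_rot":[0,0,0],"fingers":1},{"delta_pos":[0.1,-0.15,5.7],"delta_rot":[0,0,0],"fingers":1},{"delta_pos":[0.1,-0.15,5.7],"delta_rot":[0,0,0],"fingers":1},{"delta_pos":[0.1,-0.15,5.7],"delta_rot":[0,0,0],"fingers":1},{"delta_pos":[0.1,-0.15,5.7],"delta_rot":[0,0,0],"fingers":1},{"delta_pos":[0.1,-0.15,5.7],"delta_rot":[0,0,0],"fingers":1},{"delta_pos":[0.1,-0.15,5.7],"delta_rot":[0,0,0],"fingers":1}])

```text
clock: 3.43
eef_pos: [0.4688, 0.0495, 0.057]
orientation: [[-1.0, -0.025, 0.006], [-0.025, 1.0, -0.005], [-0.006, -0.005, -1.0]]
wrist_force: [-0.4, 2.3, 5.6]
width: 0.0097
```

Emit:
step_arm(plan=[{"delta_pos":[0,-0.2,-0.7],"delta_rot":[0,0,0],"fingers":1},{"delta_pos":[0,-0.4,-1.4],"delta_rot":[0,0,0],"fingers":1},{"delta_pos":[0,-0.6,-2.0],"delta_rot":[0,0,0],"fingers":1},{"delta_pos":[0,-0.8,-2.6],"delta_rot":[0,0,0],"fingers":1},{"delta_pos":[0,-0.9,-3.0],"delta_rot":[0,0,0],"fingers":1},{"delta_pos":[0,-0.9,-3.0],"delta_rot":[0,0,0],"fingers":1},{"delta_pos":[0,-0.9,-3.0],"delta_rot":[0,0,0],"fingers":1}])

```text
clock: 4.02
eef_pos: [0.4689, 0.0405, 0.0873]
orientation: [[-1.0, -0.024, 0.007], [-0.024, 1.0, -0.005], [-0.007, -0.005, -1.0]]
wrist_force: [-0.2, -0.7, -8.0]
width: 0.0097
```

```bash
python3 - <<'E'
from h import *
for n in('side','wrist'):
    im,d,s=shot(n,n[0]+'5')
print(s['eef_pos'],s['clock'],s['wrist_force'],s['width'])
a=cv2.imread('pics/s5.png')[150:290,180:360]; b=cv2.imread('pics/w5.png')
cv2.imwrite('pics/c5.png',np.hstack([cv2.resize(a,(440,342),interpolation=2),cv2.resize(b,(360,342))]))
E
```

```text
[0.4686439  0.04061666 0.08708984] 4.0667 [ 0.67673109  0.29510383 -7.01501267] 0.010006870393922384
```

View pics/c5.png

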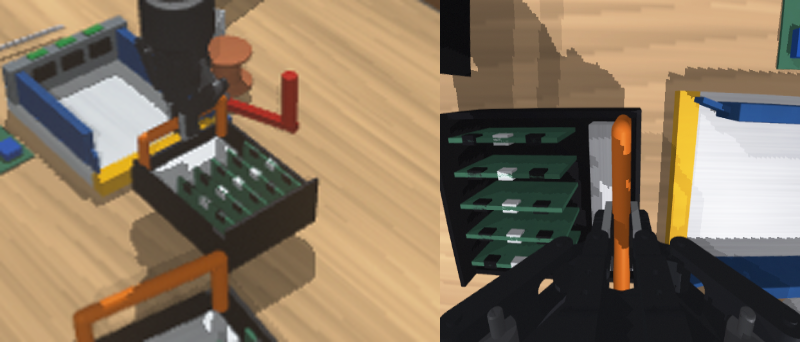

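The handle is held and the front is raised, with the rear wall still on the bench. Now forward, sideways into line, and above the sill.

Emit:
step_arm(plan=[{"delta_pos":[-0.2,0.5,0],"delta_rot":[0,0,0.004],"fingers":1},{"delta_pos":[-0.4,1.0,0],"delta_rot":[0,0,0.008],"fingers":1},{"delta_pos":[-0.6,1.6,0],"delta_rot":[0,0,0.012],"fingers":1},{"delta_pos":[-0.8,2.2,0],"delta_rot":[0,0,0.016],"fingers":1},{"delta_pos":[-1.0,2.8,0],"delta_rot":[0,0,0.02],"fingers":1},{"delta_pos":[-1.0,3.4,0],"delta_rot":[0,0,0.02],"fingers":1},{"delta_pos":[-1.0,4.0,0],"delta_rot":[0,0,0.02],"fingers":1},{"delta_pos":[-1.0,4.5,0],"delta_rot":[0,0,0.02],"fingers":1},{"delta_pos":[-1.0,4.8,0],"delta_rot":[0,0,0.02],"fingers":1},{"delta_pos":[-1.0,4.8,0],"delta_rot":[0,0,0.02],"fingers":1},{"delta_pos":[-1.0,4.8,0],"delta_rot":[0,0,0.02],"fingers":1}])

```text
clock: 5.03
eef_pos: [0.4772, 0.0891, 0.0867]
orientation: [[-1.0, -0.005, 0.006], [-0.005, 1.0, -0.005], [-0.006, -0.005, -1.0]]
wrist_force: [0.1, 0.2, -7.5]
width: 0.0097
```

```bash
python3 - <<'E'
from h import *
for n in('side','wrist','top'):
    im,d,s=shot(n,n[0]+'6')
print(s['eef_pos'],s['clock'],s['wrist_force'],s['width'])
a=cv2.imread('pics/s6.png')[150:290,180:360]; b=cv2.imread('pics/w6.png')
cv2.imwrite('pics/c6.png',np.hstack([cv2.resize(a,(400,311),interpolation=2),cv2.resize(b,(400,311))]))
E
python3 m.py wrist w6; python3 m.py side s6
```

```text
[0.47737511 0.08874014 0.08674528] 5.1333 [-0.39505801  0.21953825 -8.59096577] 0.009801828512512116
bench -0.001154516687478617
wrist sill 2313 mean [0.4354 0.1082 0.0198] z [0.0188 0.0209] rect [449.6 105.3] [111.   19.6] 0.7 ang 4.33
wrist guideN 4281 mean [0.4059 0.1824 0.0587] z [0.0576 0.0599] rect [405.9 185.3] [ 11.6 102.5] 0.4 ang -89.63
wrist guideF 1815 mean [0.5463 0.244  0.0569] z [0.0509 0.0597] rect [549.  241.8] [13.6 71.4] 0.7 ang 87.99
wrist white floor 36446 mean [0.471  0.1975 0.0139] z [0.0129 0.015 ] rect [474.7 201.1] [173.9 138.4] 88.7 ang 67.56
wrist handle 116 mean [0.4192 0.0896 0.0884] z [0.0759 0.0995] rect [419.6  88.9] [10.4  3.3] 72.8 ang 68.43
post few 3
bar few 0
wrist hinge 84 mean [0.5405 0.0975 0.0657] z [0.0523 0.0746] rect [545.1  97.7] [27.8  2.7] 3.0 ang 2.41
spool few 2
wrist tray 22871 mean [0.4567 0.0048 0.0432] z [0.027 0.068] rect [473.5  24. ] [114.6 158.6] 0.4 ang 84.03
bench 0.0014994650437023527
side sill 68 mean [0.407  0.1042 0.0215] z [0.018  0.0249] rect [407.1 107.4] [30.8 24.6] 1.8 ang 27.41
side guideN 129 mean [0.4049 0.2087 0.0618] z [0.0588 0.0651] rect [404.9 210.8] [155.   13.5] 89.4 ang -89.81
guideF few 2
side white floor 504 mean [0.4706 0.2129 0.0166] z [0.0136 0.0192] rect [475.8 192.5] [156.1  95.6] 77.7 ang 55.34
side handle 36 mean [0.5915 0.0136 0.0857] z [0.0756 0.0956] rect [592.2  14.1] [ 8.1 12.1] 80.8 ang -31.21
side post 16 mean [0.5952 0.0195 0.117 ] z [0.1149 0.1201] rect [594.7  19.6] [15.7 12.5] 20.6 ang 51.68
side bar 73 mean [0.5768 0.0637 0.0532] z [0.0503 0.0564] rect [579.9  60.5] [18.7 68.8] 22.8 ang -67.51
side hinge 41 mean [0.557  0.0984 0.0588] z [0.0525 0.0752] rect [551.8  95.9] [53.3 18.6] 34.5 ang 39.5
side spool 193 mean [0.6284 0.1734 0.0515] z [0.0483 0.054 ] rect [630.9 172.7] [54.1 62.3] 88.4 ang 6.68
side tray 825 mean [ 0.4487 -0.0214  0.0489] z [0.0293 0.0675] rect [439.1  -6. ] [ 99.2 195.3] 38.2 ang -53.15
```

View pics/c6.png

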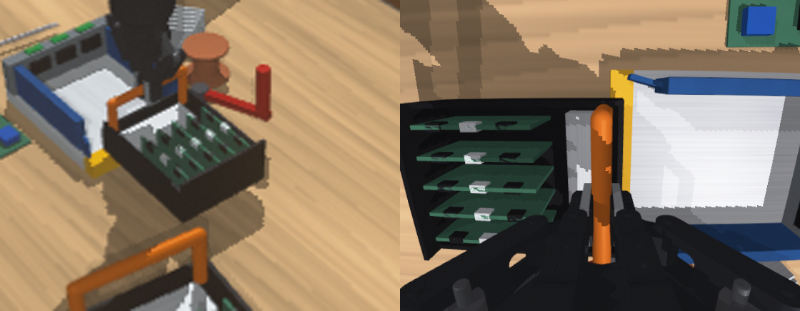

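Emit:
step_arm(plan=[{"delta_pos":[0,0,0.3],"delta_rot":[0,0,0],"fingers":1},{"delta_pos":[0,0,0.6],"delta_rot":[0,0,0],"fingers":1},{"delta_pos":[0,0,0.9],"delta_rot":[0,0,0],"fingers":1},{"delta_pos":[0,0,1.05],"delta_rot":[0,0,0],"fingers":1},{"delta_pos":[0,0,1.05],"delta_rot":[0,0,0],"fingers":1},{"delta_pos":[0,0,1.05],"delta_rot":[0,0,0],"fingers":1}])

```text
clock: 5.68
eef_pos: [0.4776, 0.0881, 0.0776]
orientation: [[-1.0, -0.004, 0.007], [-0.004, 1.0, -0.006], [-0.007, -0.006, -1.0]]
wrist_force: [-2.6, -1.4, 7.5]
width: 0.0099
```

Emit:
step_arm(plan=[{"delta_pos":[0,0,-0.05],"delta_rot":[0,0,0],"fingers":1},{"delta_pos":[0,0,-0.05],"delta_rot":[0,0,0],"fingers":0.6},{"delta_pos":[0,0,-0.05],"delta_rot":[0,0,0],"fingers":0},{"delta_pos":[0,0,-0.05],"delta_rot":[0,0,0],"fingers":-0.5},{"delta_pos":[0,0,-0.05],"delta_rot":[0,0,0],"fingers":-0.6},{"delta_pos":[0,0,-0.05],"delta_rot":[0,0,0],"fingers":-0.6},{"delta_pos":[0,0,-0.05],"delta_rot":[0,0,0],"fingers":-0.6},{"delta_pos":[0,0,-0.05],"delta_rot":[0,0,0],"fingers":-0.6}])

```text
clock: 6.35
eef_pos: [0.4776, 0.0882, 0.0781]
orientation: [[-1.0, -0.005, 0.007], [-0.005, 1.0, -0.006], [-0.007, -0.006, -1.0]]
wrist_force: [-0.7, -0.1, -0.5]
width: 0.0681
```

```bash
python3 - <<'E'
from h import *
for n in('side','wrist'):
    im,d,s=shot(n,n[0]+'7')
print(s['eef_pos'],s['clock'],s['wrist_force'],s['width'])
a=cv2.imread('pics/s7.png')[150:290,180:360]; b=cv2.imread('pics/w7.png')
cv2.imwrite('pics/c7.png',np.hstack([cv2.resize(a,(400,311),interpolation=2),cv2.resize(b,(400,311))]))
E
python3 m.py wrist w7|egrep 'handle|tray|sill'
```

```text
[0.4776058  0.08815624 0.07809434] 6.4 [-0.6062633   0.647692   -0.74807774] 0.0684178044246616
wrist sill 3068 mean [0.4544 0.109  0.0199] z [0.0188 0.021 ] rect [478.1 105.1] [168.4  20.2] 0.4 ang 1.61
wrist handle 5166 mean [0.4603 0.0834 0.0976] z [0.094  0.0998] rect [473.8  84.4] [110.2  14.5] 0.2 ang 0.28
wrist tray 22042 mean [0.4636 0.0011 0.0447] z [0.0235 0.0621] rect [488.6  24.6] [143.5 169.7] 0.3 ang -83.95
```

View pics/c7.png

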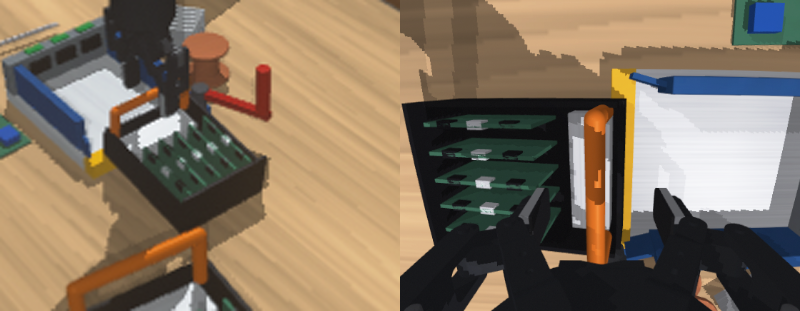

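The handle is at y=0.084 and the tray is tilted, with its front covering about half the sill and the fingers clear. I'll go up, back and turn 90°, so both fingers can push on the rear wall.

Emit:
step_arm(plan=[{"delta_pos":[0,0,-3],"delta_rot":[0,0,0],"fingers":-0.6},{"delta_pos":[0,0,-6.5],"delta_rot":[0,0,0],"fingers":-0.6},{"delta_pos":[0,0,-9.5],"delta_rot":[0,0,-0.1],"fingers":-0.6},{"delta_pos":[0,-3,-11],"delta_rot":[0,0,-0.2],"fingers":-0.6},{"delta_pos":[0,-6,-11],"delta_rot":[0,0,-0.32],"fingers":-0.6},{"delta_pos":[0,-9,-11],"delta_rot":[0,0,-0.44],"fingers":-0.6},{"delta_pos":[0,-12,-11],"delta_rot":[0,0,-0.56],"fingers":-0.6},{"delta_pos":[0,-15,-11],"delta_rot":[0,0,-0.68],"fingers":-0.6},{"delta_pos":[0,-17,-11],"delta_rot":[0,0,-0.8],"fingers":-0.6},{"delta_pos":[0,-18,-11],"delta_rot":[0,0,-0.92],"fingers":-0.6},{"delta_pos":[0,-18,-11],"delta_rot":[0,0,-1.04],"fingers":-0.6},{"delta_pos":[0,-18,-11],"delta_rot":[0,0,-1.16],"fingers":-0.6}])

```text
clock: 7.45
eef_pos: [0.4863, -0.0564, 0.1825]
orientation: [[-0.482, -0.876, -0.008], [-0.872, 0.481, -0.091], [0.084, -0.038, -0.996]]
wrist_force: [-0.0, -0.1, 0.6]
width: 0.0683
```

```bash
cat >> h.py <<'E'
from scipy.spatial.transform import Rotation as Ro
def go(p,yaw=90.5):
    # tool x = -dock x ; tool z down.  yaw = dir of dock x
    s=env.state();a=np.radians(yaw);X=-np.array([np.cos(a),np.sin(a),0]);Z=np.array([0,0,-1.]);Rt=np.stack([X,np.cross(Z,X),Z],1)
    R=s['orientation'];print('at',s['eef_pos'].round(4),'F',s['wrist_force'].round(1),'t',s['clock'],'vel',abs(s['joint_vel']).max().round(1));print('dpos cm',(R.T@(np.array(p)-s['eef_pos'])*100).round(2),'rot',Ro.from_matrix(R.T@Rt).as_rotvec().round(3))
E
python3 -c "
from h import *
go([.4795,-.12,.18])"
```

```text
at [ 0.4863 -0.0564  0.1825] F [-0.  -0.1  0.6] t 7.45 vel 31.1
dpos cm [ 5.85 -2.45  0.84] rot [-0.015 -0.092 -0.512]
```

Emit:
step_arm(plan=[{"delta_pos":[2,-1,0],"delta_rot":[0,-0.05,-0.12],"fingers":-0.6},{"delta_pos":[4,-2,0.5],"delta_rot":[-0.01,-0.09,-0.24],"fingers":-0.6},{"delta_pos":[5.8,-2.4,0.8],"delta_rot":[-0.015,-0.09,-0.36],"fingers":-0.6},{"delta_pos":[5.8,-2.4,0.8],"delta_rot":[-0.015,-0.09,-0.48],"fingers":-0.6},{"delta_pos":[5.8,-2.4,0.8],"delta_rot":[-0.015,-0.09,-0.51],"fingers":-0.6},{"delta_pos":[5.8,-2.4,0.8],"delta_rot":[-0.015,-0.09,-0.51],"fingers":-0.6},{"delta_pos":[5.8,-2.4,0.8],"delta_rot":[-0.015,-0.09,-0.51],"fingers":-0.6},{"delta_pos":[5.8,-2.4,0.8],"delta_rot":[-0.015,-0.09,-0.51],"fingers":-0.6},{"delta_pos":[5.8,-2.4,0.8],"delta_rot":[-0.015,-0.09,-0.51],"fingers":-0.6}])

```text
clock: 8.2
eef_pos: [0.4513, -0.0425, 0.1035]
orientation: [[-0.113, -0.991, 0.064], [-0.969, 0.096, -0.23], [0.222, -0.088, -0.971]]
wrist_force: [-0.4, -0.0, -0.5]
width: 0.0681
```

```bash
python3 - <<'E'
from h import *
for n in('wrist','side','top'):
    im,d,s=shot(n,n[0]+'8')
a=cv2.imread('pics/s8.png')[150:290,180:360]; b=cv2.imread('pics/w8.png')
cv2.imwrite('pics/c8.png',np.hstack([cv2.resize(a,(400,311),interpolation=2),cv2.resize(b,(400,311))]))
go([.4795,-.10,.045])
E
python3 m.py wrist w8|egrep 'handle|tray|sill'
python3 m.py top t8|egrep 'handle|tray|sill'
```

```text
at [ 0.4508 -0.0427  0.1035] F [0.6 0.5 0.1] t 8.35 vel 2.2
dpos cm [ 3.92 -2.9   7.17] rot [-0.074 -0.229 -0.117]
sill few 0
handle few 0
wrist tray 2782 mean [ 0.4619 -0.0363  0.0494] z [0.0276 0.0592] rect [477.4  -6. ] [119.4 106.6] 0.3 ang -15.01
sill few 3
handle few 1
top tray 69 mean [ 0.449  -0.0519  0.0499] z [0.027  0.0626] rect [457.8 -49.6] [15.2 78.3] 89.2 ang -2.3
```

View pics/c8.png

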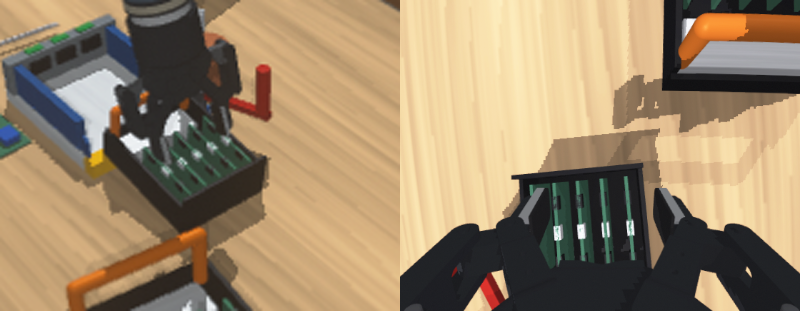

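The tool ended up low and tilted over the tray without touching it. I'll check for a joint limit.

```bash
python3 -c "
from h import *
print(env.state()['joints'])
go([.4513,-.0425,.19]);go([.4513,-.0425,.19],-89.5)"
```

```text
[ -11.47986613   30.41975805  116.06860275  -25.41316702   29.72881176
 -163.52205651]
at [ 0.4508 -0.0427  0.1035] F [0.6 0.5 0.1] t 8.35 vel 2.2
dpos cm [ 1.89 -0.79 -8.41] rot [-0.074 -0.229 -0.117]
at [ 0.4508 -0.0427  0.1035] F [0.6 0.5 0.1] t 8.35 vel 2.2
dpos cm [ 1.89 -0.79 -8.41] rot [-0.345  0.111  3.004]
```

Emit:
step_arm(plan=[{"delta_pos":[0.4,-0.2,-2],"delta_rot":[0,0,0],"fingers":-0.6},{"delta_pos":[1.0,-0.4,-5],"delta_rot":[0,0,0.1],"fingers":-0.6},{"delta_pos":[1.9,-0.8,-8.4],"delta_rot":[-0.02,0.01,0.22],"fingers":-0.6},{"delta_pos":[1.9,-0.8,-8.4],"delta_rot":[-0.04,0.012,0.34],"fingers":-0.6},{"delta_pos":[1.9,-0.8,-8.4],"delta_rot":[-0.053,0.017,0.46],"fingers":-0.6},{"delta_pos":[1.9,-0.8,-8.4],"delta_rot":[-0.067,0.021,0.58],"fingers":-0.6},{"delta_pos":[1.9,-0.8,-8.4],"delta_rot":[-0.08,0.026,0.7],"fingers":-0.6},{"delta_pos":[1.9,-0.8,-8.4],"delta_rot":[-0.094,0.03,0.82],"fingers":-0.6},{"delta_pos":[1.9,-0.8,-8.4],"delta_rot":[-0.108,0.035,0.94],"fingers":-0.6},{"delta_pos":[1.9,-0.8,-8.4],"delta_rot":[-0.122,0.039,1.06],"fingers":-0.6},{"delta_pos":[1.9,-0.8,-8.4],"delta_rot":[-0.135,0.044,1.18],"fingers":-0.6},{"delta_pos":[1.9,-0.8,-8.4],"delta_rot":[-0.15,0.048,1.3],"fingers":-0.6}])

```text
clock: 9.35
eef_pos: [0.4524, -0.0426, 0.1908]
orientation: [[-0.987, -0.145, -0.068], [-0.132, 0.977, -0.166], [0.091, -0.155, -0.984]]
wrist_force: [0.1, 0.8, 0.7]
width: 0.0685
```

```bash
python3 -c "
from h import *
print(env.state()['joints'])
go([.4795,-.10,.17],-89.5)"
```

```text
[ -12.78111953   22.58234636  106.22733648  -12.69115966   53.61312476
 -103.05134374]
at [ 0.4524 -0.0426  0.1908] F [0.1 0.8 0.7] t 9.35 vel 69.2
dpos cm [-2.1  -5.68  2.82] rot [-0.194  0.064  1.697]
```

Emit:
step_arm(plan=[{"delta_pos":[-0.7,-2,0.5],"delta_rot":[-0.014,0.005,0.12],"fingers":-0.6},{"delta_pos":[-1.4,-4,1],"delta_rot":[-0.027,0.009,0.24],"fingers":-0.6},{"delta_pos":[-2.1,-5.7,2],"delta_rot":[-0.04,0.014,0.36],"fingers":-0.6},{"delta_pos":[-2.1,-5.7,2.8],"delta_rot":[-0.055,0.018,0.48],"fingers":-0.6},{"delta_pos":[-2.1,-5.7,2.8],"delta_rot":[-0.069,0.023,0.6],"fingers":-0.6},{"delta_pos":[-2.1,-5.7,2.8],"delta_rot":[-0.082,0.027,0.72],"fingers":-0.6},{"delta_pos":[-2.1,-5.7,2.8],"delta_rot":[-0.096,0.032,0.84],"fingers":-0.6},{"delta_pos":[-2.1,-5.7,2.8],"delta_rot":[-0.11,0.036,0.96],"fingers":-0.6},{"delta_pos":[-2.1,-5.7,2.8],"delta_rot":[-0.123,0.041,1.08],"fingers":-0.6},{"delta_pos":[-2.1,-5.7,2.8],"delta_rot":[-0.137,0.045,1.2],"fingers":-0.6},{"delta_pos":[-2.1,-5.7,2.8],"delta_rot":[-0.15,0.05,1.32],"fingers":-0.6},{"delta_pos":[-2.1,-5.7,2.8],"delta_rot":[-0.165,0.055,1.44],"fingers":-0.6}])

```text
clock: 10.35
eef_pos: [0.4806, -0.1006, 0.1711]
orientation: [[-0.257, 0.966, -0.025], [0.966, 0.256, -0.013], [-0.006, -0.028, -1.0]]
wrist_force: [-0.1, 1.6, 0.1]
width: 0.0683
```

```bash
python3 -c "
from h import *
print(env.state()['joints'])
go([.4795,-.10,.17],-89.5)"
```

```text
[-24.1018945   25.64026667 103.71415465  -1.61431423  51.66145209
 -37.96174555]
at [ 0.4806 -0.1006  0.1711] F [-0.1  1.6  0.1] t 10.35 vel 68.7
dpos cm [ 0.08 -0.09  0.11] rot [-0.027  0.01   0.251]
```

Emit:
step_arm(plan=[{"delta_pos":[0,0,0],"delta_rot":[-0.01,0,0.12],"fingers":-0.6},{"delta_pos":[0,0,0],"delta_rot":[-0.027,0.01,0.24],"fingers":-0.6},{"delta_pos":[0.1,-0.1,0.1],"delta_rot":[-0.027,0.01,0.25],"fingers":-0.6},{"delta_pos":[0.1,-0.1,0.1],"delta_rot":[-0.027,0.01,0.25],"fingers":-0.6},{"delta_pos":[0.1,-0.1,0.1],"delta_rot":[-0.027,0.01,0.25],"fingers":-0.6}])

```text
clock: 10.77
eef_pos: [0.4796, -0.1, 0.1705]
orientation: [[-0.012, 1.0, 0.001], [1.0, 0.012, 0.0], [0.0, 0.001, -1.0]]
wrist_force: [0.4, 0.0, -0.5]
width: 0.0683
```

```bash
python3 - <<'E'
from h import *
go([.4795,-.10,.042],-89.5)
for n in('wrist','side','top'):
    im,d,s=shot(n,n[0]+'9')
a=cv2.imread('pics/s9.png')[150:290,180:360]; b=cv2.imread('pics/w9.png')
cv2.imwrite('pics/c9.png',np.hstack([cv2.resize(a,(400,311),interpolation=2),cv2.resize(b,(400,311))]))
E
python3 m.py wrist w9|egrep 'handle|tray|sill'
python3 m.py side s9|egrep 'handle|tray|sill'
python3 m.py top t9|egrep 'handle|tray|sill'
```

```text
at [ 0.4796 -0.1     0.1705] F [ 0.4  0.  -0.5] t 10.7667 vel 0.5
dpos cm [-1.000e-02 -2.000e-02  1.285e+01] rot [ 0.001 -0.     0.003]
sill few 0
handle few 0
wrist tray 5868 mean [ 0.4771 -0.015   0.0445] z [0.0232 0.0589] rect [477.3   1.8] [120.  122.2] 0.3 ang 0.86
side sill 55 mean [0.4053 0.1039 0.0214] z [0.0174 0.0245] rect [404.5 105.6] [24.3 26.3] 83.8 ang 27.47
side handle 65 mean [0.5033 0.0819 0.0942] z [0.08   0.0995] rect [495.1  83.2] [85.3 11.6] 2.1 ang 2.12
side tray 719 mean [ 0.4462 -0.0143  0.0408] z [0.0221 0.0602] rect [438.6  -5.8] [ 99.7 198.5] 37.6 ang -69.53
top sill 47 mean [0.5284 0.1116 0.0212] z [0.0177 0.0251] rect [525.  112.9] [13.4 62.6] 80.5 ang -3.52
top handle 28 mean [0.5195 0.0862 0.0977] z [0.0949 0.0995] rect [517.9  86.4] [31.   9.4] 0.1 ang -4.87
top tray 97 mean [0.5308 0.0454 0.0456] z [0.0246 0.063 ] rect [527.2  46.2] [17.8 68.8] 0.4 ang -89.14
```

View pics/c9.png

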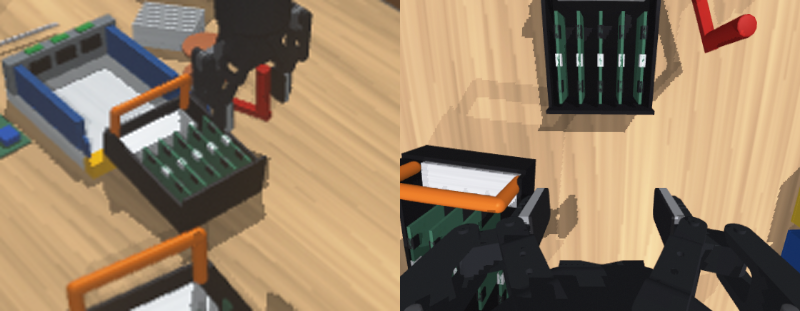

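The tray is centred at x=0.477 with yaw within 0.3° of the dock, and its rear wall top is at y=-0.058. Before descending I'll check clearance to the big decoy tray.

```bash
python3 - <<'E'
from h import *
for n,t in(('wrist','w9'),('top','top0')):
    im,W,H=cloud(n,t); x,y,z=[W[...,i] for i in range(3)]
    m=(z>.02)&(z<.12)&(x>.25)&(x<.46)&(y>-.3)&(y<-.06)
    q=W[m]; print(n,np.round(q.max(0),3), [ (yy,np.round(np.percentile(q[(q[:,1]>yy)&(q[:,1]<yy+.02),0],99),3)) for yy in np.arange(-.2,-.06,.02) if ((q[:,1]>yy)&(q[:,1]<yy+.02)).sum()>5])
E
```

```text
wrist [ 0.385 -0.112  0.11 ] [(np.float64(-0.2), np.float64(0.363)), (np.float64(-0.18000000000000002), np.float64(0.381)), (np.float64(-0.16000000000000003), np.float64(0.384)), (np.float64(-0.14000000000000004), np.float64(0.385)), (np.float64(-0.12000000000000005), np.float64(0.314))]
top [ 0.457 -0.06   0.113] [(np.float64(-0.2), np.float64(0.377)), (np.float64(-0.18000000000000002), np.float64(0.38)), (np.float64(-0.16000000000000003), np.float64(0.379)), (np.float64(-0.14000000000000004), np.float64(0.383)), (np.float64(-0.12000000000000005), np.float64(0.328)), (np.float64(-0.10000000000000006), np.float64(0.457)), (np.float64(-0.08000000000000007), np.float64(0.451))]
```

Emit:
step_arm(plan=[{"delta_pos":[0,0,4],"delta_rot":[0,0,0],"fingers":-0.6},{"delta_pos":[0,0,8],"delta_rot":[0,0,0],"fingers":-0.6},{"delta_pos":[0,0,12],"delta_rot":[0,0,0],"fingers":-0.6},{"delta_pos":[0,0,13.8],"delta_rot":[0,0,0],"fingers":-0.6},{"delta_pos":[0,0,13.8],"delta_rot":[0,0,0],"fingers":-0.6},{"delta_pos":[1,0,13.8],"delta_rot":[0,0,0],"fingers":-0.6},{"delta_pos":[2,0,13.8],"delta_rot":[0,0,0],"fingers":-0.6},{"delta_pos":[2.7,0,13.8],"delta_rot":[0,0,0],"fingers":-0.6},{"delta_pos":[3.2,0,13.8],"delta_rot":[0,0,0],"fingers":-0.6},{"delta_pos":[3.6,0,13.8],"delta_rot":[0,0,0],"fingers":-0.6},{"delta_pos":[4.0,0,13.8],"delta_rot":[0,0,0],"fingers":-0.6},{"delta_pos":[4.5,0,13.8],"delta_rot":[0,0,0],"fingers":-0.6}])

```text
clock: 11.92
eef_pos: [0.4816, -0.0562, 0.0338]
orientation: [[-0.013, 1.0, 0.006], [1.0, 0.013, -0.003], [-0.004, 0.006, -1.0]]
wrist_force: [-0.3, -7.2, 1.2]
width: 0.0682
```

```bash
python3 - <<'E'
from h import *
go([.479,-.02,.032],-89.5)
shot('side','s10')
cv2.imwrite('pics/c10.png',cv2.resize(cv2.imread('pics/s10.png')[140:300,180:380],(750,600),interpolation=2))
E
```

```text
at [ 0.4816 -0.0562  0.0338] F [-0.3 -7.2  1.2] t 11.9167 vel 7.0
dpos cm [ 3.62 -0.21  0.17] rot [0.006 0.004 0.005]
```

View pics/c10.png

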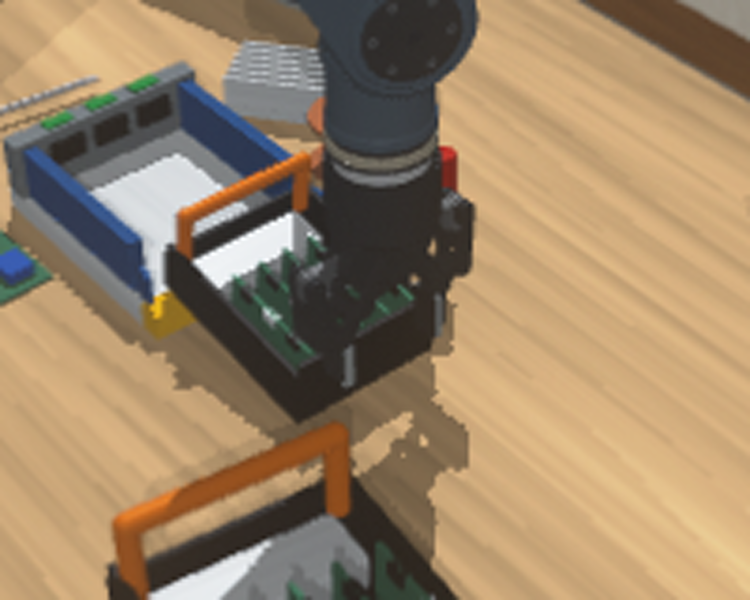

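Both fingers are on the rear wall (7 N) and the tray is on the sill. I'll push on.

Emit:
step_arm(plan=[{"delta_pos":[0.5,0,0.15],"delta_rot":[0,0,0.005],"fingers":-0.6},{"delta_pos":[0.9,0,0.15],"delta_rot":[0,0,0.005],"fingers":-0.6},{"delta_pos":[1.3,0,0.15],"delta_rot":[0,0,0.005],"fingers":-0.6},{"delta_pos":[1.7,0,0.15],"delta_rot":[0,0,0.005],"fingers":-0.6},{"delta_pos":[2.1,0,0.15],"delta_rot":[0,0,0.005],"fingers":-0.6},{"delta_pos":[2.5,0,0.15],"delta_rot":[0,0,0.005],"fingers":-0.6},{"delta_pos":[2.9,0,0.15],"delta_rot":[0,0,0.005],"fingers":-0.6},{"delta_pos":[3.3,0,0.15],"delta_rot":[0,0,0.005],"fingers":-0.6},{"delta_pos":[3.6,0,0.15],"delta_rot":[0,0,0.005],"fingers":-0.6}])

```text
clock: 12.72
eef_pos: [0.4834, -0.0211, 0.034]
orientation: [[-0.011, 1.0, 0.012], [1.0, 0.011, -0.007], [-0.007, 0.012, -1.0]]
wrist_force: [0.2, -11.4, 4.1]
width: 0.0687
```

```bash
python3 - <<'E'
from h import *
go([.479,.03,.032],-89.5)
shot('side','s11')
cv2.imwrite('pics/c11.png',cv2.resize(cv2.imread('pics/s11.png')[140:300,180:380],(750,600),interpolation=2))
E
```

```text
at [ 0.4834 -0.0211  0.034 ] F [  0.2 -11.4   4.1] t 12.7167 vel 4.2
dpos cm [ 5.12 -0.39  0.16] rot [0.012 0.007 0.002]
```

View pics/c11.png

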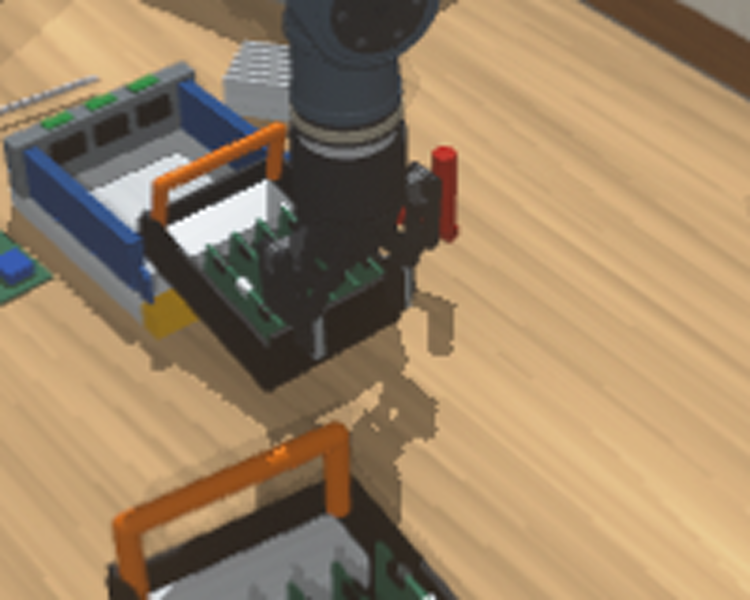

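Still tilted with the front about 55 mm past the outer sill edge. I'll ease off so it can tip.

Emit:
step_arm(plan=[{"delta_pos":[0.6,0,0.1],"delta_rot":[0,0,0],"fingers":-0.6},{"delta_pos":[0.6,0,0.1],"delta_rot":[0.01,0,0],"fingers":-0.6},{"delta_pos":[0,0,0.1],"delta_rot":[0.01,0,0],"fingers":-0.6},{"delta_pos":[-0.6,0,0.1],"delta_rot":[0.01,0,0],"fingers":-0.6},{"delta_pos":[-0.8,0,0.1],"delta_rot":[0.01,0,0],"fingers":-0.6},{"delta_pos":[-0.8,0,0.1],"delta_rot":[0.01,0,0],"fingers":-0.6},{"delta_pos":[-0.8,0,0.1],"delta_rot":[0.01,0,0],"fingers":-0.6}])

```text
clock: 13.35
eef_pos: [0.4831, -0.0286, 0.033]
orientation: [[-0.01, 1.0, 0.001], [1.0, 0.01, -0.006], [-0.006, 0.001, -1.0]]
wrist_force: [0.9, -0.8, -0.3]
width: 0.0687
```

```bash
python3 - <<'E'
from h import *
go([.479,.03,.032],-89.5)
shot('side','s12')
cv2.imwrite('pics/c12.png',cv2.resize(cv2.imread('pics/s12.png')[140:300,180:380],(750,600),interpolation=2))
E
```

```text
at [ 0.4831 -0.0286  0.033 ] F [ 0.9 -0.8 -0.3] t 13.35 vel 0.5
dpos cm [ 5.86 -0.35  0.06] rot [0.001 0.006 0.001]
```

View pics/c12.png

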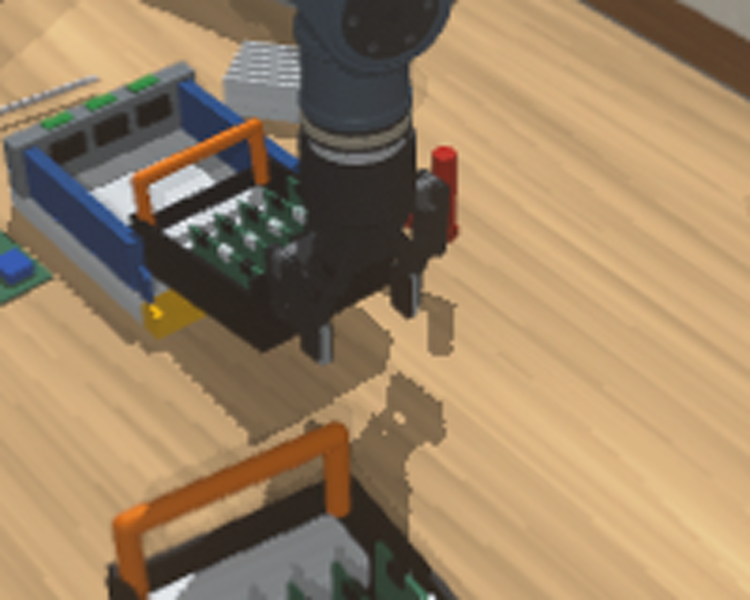

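The tray has tipped forward: its rear is up and the front is on the floor. I'll push on in.

Emit:
step_arm(plan=[{"delta_pos":[0.7,-0.2,0],"delta_rot":[0,0,0],"fingers":-0.6},{"delta_pos":[1.2,-0.2,0],"delta_rot":[0,0,0],"fingers":-0.6},{"delta_pos":[1.7,-0.2,0],"delta_rot":[0,0,0],"fingers":-0.6},{"delta_pos":[2.2,-0.2,0],"delta_rot":[0,0,0],"fingers":-0.6},{"delta_pos":[2.8,-0.2,0],"delta_rot":[0,0,0],"fingers":-0.6},{"delta_pos":[3.4,-0.2,0],"delta_rot":[0,0,0],"fingers":-0.6},{"delta_pos":[4.0,-0.2,0],"delta_rot":[0,0,0],"fingers":-0.6},{"delta_pos":[4.6,-0.2,0],"delta_rot":[0,0,0],"fingers":-0.6},{"delta_pos":[5.2,-0.2,0],"delta_rot":[0,0,0],"fingers":-0.6},{"delta_pos":[5.8,-0.2,0],"delta_rot":[0,0,0],"fingers":-0.6}])

```text
clock: 14.23
eef_pos: [0.4808, 0.0298, 0.0325]
orientation: [[-0.011, 1.0, 0.002], [1.0, 0.011, -0.006], [-0.006, 0.002, -1.0]]
wrist_force: [0.5, -3.6, -1.8]
width: 0.0685
```

```bash
python3 - <<'E'
from h import *
go([.479,.08,.034],-89.5)
shot('side','s13')
cv2.imwrite('pics/c13.png',cv2.resize(cv2.imread('pics/s13.png')[140:300,180:380],(750,600),interpolation=2))
E
```

```text
at [0.4808 0.0298 0.0325] F [ 0.5 -3.6 -1.8] t 14.2333 vel 8.9
dpos cm [ 5.02 -0.12 -0.18] rot [0.002 0.006 0.002]
```

View pics/c13.png

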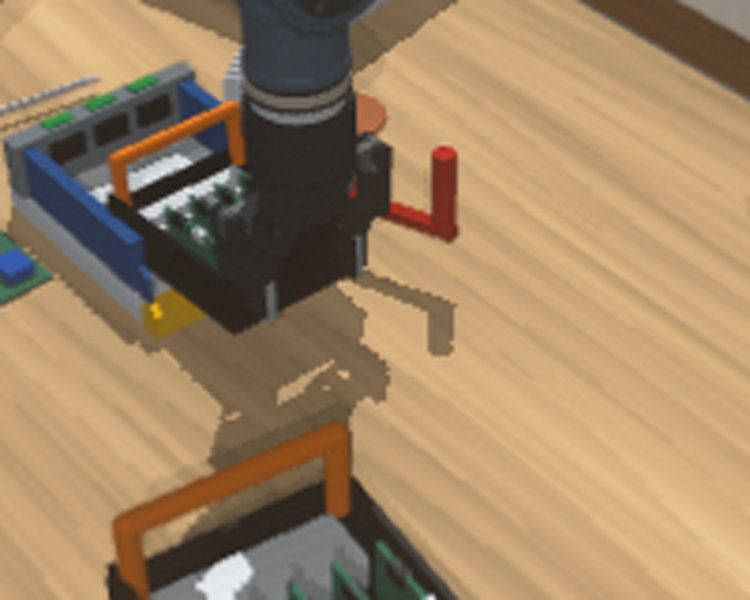

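Emit:
step_arm(plan=[{"delta_pos":[0.7,0,-0.1],"delta_rot":[0,0,0],"fingers":-0.6},{"delta_pos":[1.4,0,-0.2],"delta_rot":[0,0,0],"fingers":-0.6},{"delta_pos":[2.0,-0.05,-0.3],"delta_rot":[0,0,0],"fingers":-0.6},{"delta_pos":[2.6,-0.1,-0.3],"delta_rot":[0,0,0],"fingers":-0.6},{"delta_pos":[3.2,-0.1,-0.3],"delta_rot":[0,0,0],"fingers":-0.6},{"delta_pos":[3.8,-0.1,-0.3],"delta_rot":[0,0,0],"fingers":-0.6},{"delta_pos":[4.4,-0.1,-0.3],"delta_rot":[0,0,0],"fingers":-0.6},{"delta_pos":[5.0,-0.1,-0.3],"delta_rot":[0,0,0],"fingers":-0.6},{"delta_pos":[5.5,-0.1,-0.3],"delta_rot":[0,0,0],"fingers":-0.6},{"delta_pos":[6.0,-0.1,-0.3],"delta_rot":[0,0,0],"fingers":-0.6}])

```text
clock: 15.12
eef_pos: [0.4783, 0.0915, 0.0351]
orientation: [[-0.011, 1.0, 0.0], [1.0, 0.011, -0.006], [-0.006, 0.0, -1.0]]
wrist_force: [1.0, -4.1, -0.6]
width: 0.0683
```

```bash
python3 - <<'E'
from h import *
go([.479,.108,.036],-89.5)
shot('side','s14')
cv2.imwrite('pics/c14.png',cv2.resize(cv2.imread('pics/s14.png')[140:300,180:380],(750,600),interpolation=2))
E
```

```text
at [0.4783 0.0915 0.0351] F [ 1.  -4.1 -0.6] t 15.1167 vel 7.1
dpos cm [ 1.64  0.08 -0.1 ] rot [0.    0.006 0.002]
```

View pics/c14.png

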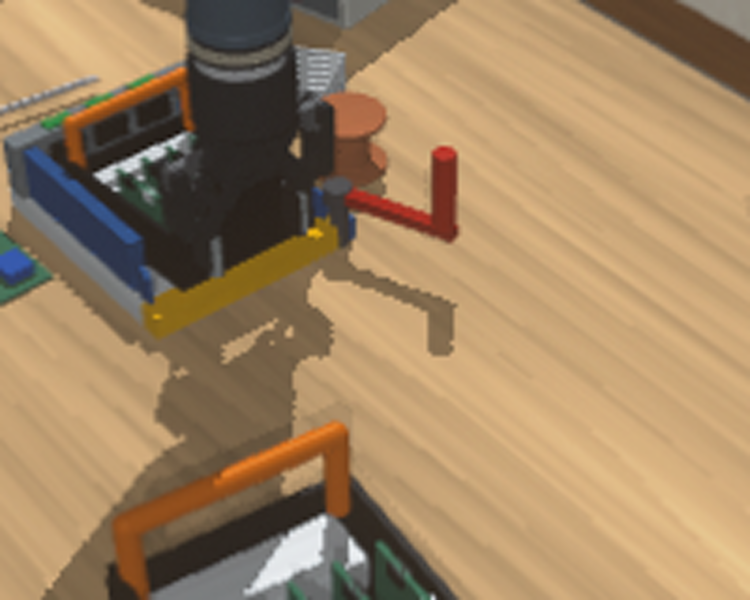

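Emit:
step_arm(plan=[{"delta_pos":[0.4,0.05,0],"delta_rot":[0,0,0],"fingers":-0.6},{"delta_pos":[0.7,0.05,0],"delta_rot":[0,0,0],"fingers":-0.6},{"delta_pos":[1.0,0.05,0],"delta_rot":[0,0,0],"fingers":-0.6},{"delta_pos":[1.3,0.05,0],"delta_rot":[0,0,0],"fingers":-0.6},{"delta_pos":[1.6,0.05,0],"delta_rot":[0,0,0],"fingers":-0.6},{"delta_pos":[1.8,0.05,0],"delta_rot":[0,0,0],"fingers":-0.6},{"delta_pos":[1.8,0.05,0],"delta_rot":[0,0,0],"fingers":-0.6},{"delta_pos":[1.8,0.05,0],"delta_rot":[0,0,0],"fingers":-0.6}])

```text
clock: 15.83
eef_pos: [0.4784, 0.1105, 0.035]
orientation: [[-0.011, 1.0, 0.0], [1.0, 0.011, -0.005], [-0.005, 0.0, -1.0]]
wrist_force: [-0.3, -3.1, -2.0]
width: 0.069
```

```bash
python3 - <<'E'
from h import *
go([.479,.108,.036],-89.5)
shot('side','s15')
cv2.imwrite('pics/c15.png',cv2.resize(cv2.imread('pics/s15.png')[140:300,180:380],(750,600),interpolation=2))
im,W,H=cloud('side','s15');h,s=H[...,0],H[...,1];q=W[(h>3)&(h<18)&(s>170)&(W[...,2]>.08)&(W[...,0]>.4)&(W[...,1]>.15)&(W[...,1]<.33)]
print(len(q),q.mean(0),np.percentile(q[:,2],95),cv2.minAreaRect((q[:,:2]*1000).astype(np.float32)))
E
```

```text
at [0.4784 0.1105 0.035 ] F [-0.3 -3.1 -2. ] t 15.8333 vel 0.3
dpos cm [-0.25  0.05 -0.1 ] rot [0.    0.005 0.003]
134 [0.47068135 0.26569639 0.09408818] 0.09967075561316652 ((473.5283508300781, 266.62249755859375), (105.51438903808594, 13.625795364379883), 0.9472296237945557)
```

View pics/c15.png

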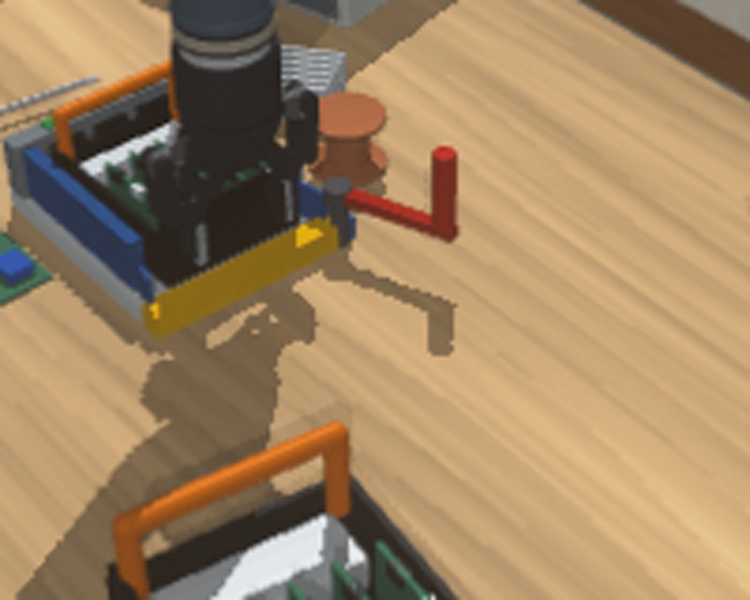

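Emit:
step_arm(plan=[{"delta_pos":[0.2,0,0],"delta_rot":[0,0,0],"fingers":-0.6},{"delta_pos":[0.35,0,0],"delta_rot":[0,0,0],"fingers":-0.6},{"delta_pos":[0.35,0,0],"delta_rot":[0,0,0],"fingers":-0.6},{"delta_pos":[0.35,0,0],"delta_rot":[0,0,0],"fingers":-0.6}])

```text
clock: 16.22
eef_pos: [0.4784, 0.1141, 0.035]
orientation: [[-0.011, 1.0, 0.0], [1.0, 0.011, -0.005], [-0.005, 0.0, -1.0]]
wrist_force: [-0.2, -3.4, -1.2]
width: 0.0686
```

Emit:
step_arm(plan=[{"delta_pos":[-0.5,0,0],"delta_rot":[0,0,0],"fingers":-0.6},{"delta_pos":[-1.5,0,0],"delta_rot":[0,0,0],"fingers":-0.6},{"delta_pos":[-3,0,0],"delta_rot":[0,0,0],"fingers":-0.6},{"delta_pos":[-4.5,0,-3],"delta_rot":[0,0,0],"fingers":-0.6},{"delta_pos":[-6,0,-6],"delta_rot":[0,0,0],"fingers":-0.6},{"delta_pos":[-8,0,-9],"delta_rot":[0,0,0],"fingers":-0.6},{"delta_pos":[-9,0,-11],"delta_rot":[0,0,0],"fingers":-0.6},{"delta_pos":[-9,0,-11],"delta_rot":[0,0,0],"fingers":-0.6},{"delta_pos":[-9,0,-11],"delta_rot":[0,0,0],"fingers":-0.6}])

```text
clock: 16.97
eef_pos: [0.4801, 0.0237, 0.1465]
orientation: [[-0.009, 1.0, 0.004], [1.0, 0.009, -0.005], [-0.005, 0.004, -1.0]]
wrist_force: [0.4, 0.4, -0.7]
width: 0.0685
```

```bash
python3 - <<'E'
from h import *
go([.479,.108,.036],-89.5)
for n in('wrist','side','top'): shot(n,n[0]+'16')
a=cv2.imread('pics/s16.png')[150:290,180:360]; b=cv2.imread('pics/w16.png')
cv2.imwrite('pics/c16.png',np.hstack([cv2.resize(a,(400,311),interpolation=2),cv2.resize(b,(400,311))]))
for n in('wrist','side','top'):
    im,W,H=cloud(n,n[0]+'16');h,s=H[...,0],H[...,1]; x,y,z=[W[...,i] for i in range(3)]
    q=W[(h>3)&(h<18)&(s>170)&(z>.08)&(x>.4)&(x<.53)&(y>.15)&(y<.33)]
    if len(q): print(n,'handle',len(q),q.mean(0),np.percentile(q[:,2],95),cv2.minAreaRect((q[:,:2]*1000).astype(np.float32)))
    q=W[(H[...,2]<70)&(z>.06)&(z<.085)&(x>.42)&(x<.54)&(y>.1)&(y<.14)]
    if len(q): print(n,'rear top',len(q),q.mean(0).round(4),np.percentile(q[:,1],[2,98]),np.percentile(q[:,2],[10,95]))
    q=W[(h>20)&(h<32)&(s>150)&(z<.028)&(z>.016)&(x>.39)&(x<.57)&(y>.08)&(y<.13)]
    if len(q): print(n,'sill',len(q),np.percentile(q[:,1],[2,98]),np.median(q[:,2]))
E
```

```text
at [0.4801 0.0237 0.1465] F [ 0.4  0.4 -0.7] t 16.9667 vel 2.4
dpos cm [ 8.49 -0.07 11.01] rot [0.004 0.005 0.   ]
wrist rear top 2006 [0.4804 0.125  0.0712] [0.12245362 0.13667824] [0.06321039 0.07487378]
wrist sill 4231 [0.09595714 0.11452172] 0.01984023370446303
side handle 141 [0.47446809 0.26712268 0.09407193] 0.09928300924881872 ((474.46453857421875, 266.5569152832031), (109.38174438476562, 14.236708641052246), 1.0860806703567505)
side rear top 185 [0.4711 0.1258 0.0692] [0.12111248 0.13098611] [0.06168729 0.07724587]
side sill 354 [0.09434056 0.11734874] 0.021676769901895765
top handle 89 [0.4972923  0.26901738 0.09416742] 0.09756039581420425 ((496.7960510253906, 269.2589416503906), (65.1871337890625, 11.385421752929688), 0.6442276835441589)
```

View pics/c16.png

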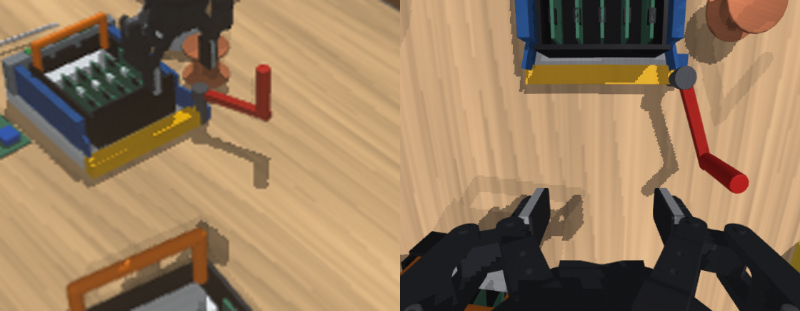

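The rear wall is at y=0.122 against the sill's inner face at 0.115, and its top is at z=0.0745. That puts the tray home, flat on the floor. Now the bar: I'll shut the fingers and go to the outer side of the post.

Emit:
step_arm(plan=[{"delta_pos":[0.2,3,-1],"delta_rot":[0,0,0],"fingers":0.5},{"delta_pos":[0.4,6,-1.5],"delta_rot":[0,0,0],"fingers":1},{"delta_pos":[0.6,10,-1.5],"delta_rot":[0,0,0],"fingers":1},{"delta_pos":[0.8,13,-1.5],"delta_rot":[0,0,0],"fingers":1},{"delta_pos":[1.0,16,-1.5],"delta_rot":[0,0,0],"fingers":1},{"delta_pos":[1.0,16,-1.0],"delta_rot":[0,0,0],"fingers":1},{"delta_pos":[1.0,16,0],"delta_rot":[0,0,0],"fingers":1},{"delta_pos":[1.0,16,0],"delta_rot":[0,0,0],"fingers":1},{"delta_pos":[1.0,16,0],"delta_rot":[0,0,0],"fingers":1}])

```text
clock: 17.87
eef_pos: [0.6349, 0.0375, 0.1414]
orientation: [[-0.012, 1.0, -0.009], [1.0, 0.012, -0.003], [-0.003, -0.009, -1.0]]
wrist_force: [-0.0, -0.9, -0.3]
width: 0.0001
```

```bash
python3 - <<'E'
from h import *
go([.640,.034,.068],-89.5)
shot('wrist','w17');shot('side','s17')
a=cv2.imread('pics/s17.png')[150:290,180:360]; b=cv2.imread('pics/w17.png')
cv2.imwrite('pics/c17.png',np.hstack([cv2.resize(a,(400,311),interpolation=2),cv2.resize(b,(400,311))]))
E
```

```text
at [0.6349 0.0375 0.1414] F [-0.  -0.9 -0.3] t 17.8667 vel 1.5
dpos cm [-0.33  0.58  7.33] rot [-0.009  0.003  0.003]
```

View pics/c17.png

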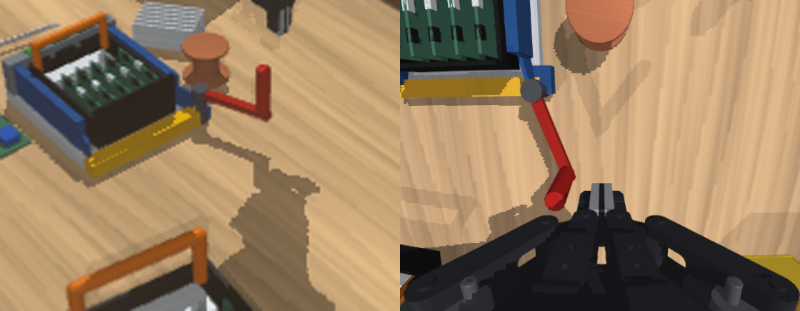

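The closed fingers stand just outside the post (555,195), with space to descend. I'll keep the tip at z≈0.085 so the linkages clear the post top.

Emit:
step_arm(plan=[{"delta_pos":[0,0,2.5],"delta_rot":[-0.009,0,0],"fingers":1},{"delta_pos":[0,0,5.0],"delta_rot":[-0.009,0,0],"fingers":1},{"delta_pos":[0,0,5.7],"delta_rot":[-0.009,0,0],"fingers":1},{"delta_pos":[0,0,5.7],"delta_rot":[-0.009,0,0],"fingers":1},{"delta_pos":[0,0,5.7],"delta_rot":[-0.009,0,0],"fingers":1}])

```text
clock: 18.38
eef_pos: [0.6361, 0.0368, 0.0866]
orientation: [[-0.011, 1.0, 0.004], [1.0, 0.011, -0.004], [-0.004, 0.004, -1.0]]
wrist_force: [-0.2, -0.4, -0.5]
width: -0.0001
```

```bash
cat > arc.py <<'E'
from h import *
import sys
go([.6,.1,.085],-89.5)
s=env.state();R=s['orientation']
for t in range(int(sys.argv[1]),int(sys.argv[2]),-5):
    a=np.radians(t);p=np.array([.563+.09*np.cos(a),.101+.09*np.sin(a),.084]);print(t,p.round(4),(R.T@(p-s['eef_pos'])*100).round(1))
E
python3 arc.py -45 -170
```

```text
at [0.6361 0.0368 0.0866] F [-0.2 -0.4 -0.5] t 18.3833 vel 1.5
dpos cm [ 6.36 -3.54  0.13] rot [0.004 0.004 0.003]
-45 [0.6266 0.0374 0.084 ] [ 0.1 -0.9  0.3]
-50 [0.6209 0.0321 0.084 ] [-0.5 -1.5  0.3]
-55 [0.6146 0.0273 0.084 ] [-0.9 -2.2  0.3]
-60 [0.608  0.0231 0.084 ] [-1.3 -2.8  0.3]
-65 [0.601  0.0194 0.084 ] [-1.7 -3.5  0.3]
-70 [0.5938 0.0164 0.084 ] [-2.  -4.3  0.3]
-75 [0.5863 0.0141 0.084 ] [-2.2 -5.   0.3]
-80 [0.5786 0.0124 0.084 ] [-2.4 -5.8  0.2]
-85 [0.5708 0.0113 0.084 ] [-2.5 -6.6  0.2]
-90 [0.563 0.011 0.084] [-2.5 -7.3  0.2]
-95 [0.5552 0.0113 0.084 ] [-2.5 -8.1  0.2]
-100 [0.5474 0.0124 0.084 ] [-2.3 -8.9  0.2]
-105 [0.5397 0.0141 0.084 ] [-2.2 -9.7  0.2]
-110 [0.5322 0.0164 0.084 ] [ -1.9 -10.4   0.2]
-115 [0.525  0.0194 0.084 ] [ -1.6 -11.1   0.2]
-120 [0.518  0.0231 0.084 ] [ -1.2 -11.8   0.2]
-125 [0.5114 0.0273 0.084 ] [ -0.8 -12.5   0.2]
-130 [0.5051 0.0321 0.084 ] [ -0.3 -13.1   0.2]
-135 [0.4994 0.0374 0.084 ] [  0.2 -13.7   0.2]
-140 [0.4941 0.0431 0.084 ] [  0.8 -14.2   0.2]
-145 [0.4893 0.0494 0.084 ] [  1.4 -14.7   0.2]
-150 [0.4851 0.056  0.084 ] [  2.1 -15.1   0.2]
-155 [0.4814 0.063  0.084 ] [  2.8 -15.4   0.2]
-160 [0.4784 0.0702 0.084 ] [  3.5 -15.7   0.2]
-165 [0.4761 0.0777 0.084 ] [  4.3 -16.    0.2]
```

Emit:
step_arm(plan=[{"delta_pos":[0.1,-0.9,0.2],"delta_rot":[0,0,0],"fingers":1},{"delta_pos":[-0.5,-1.5,0.2],"delta_rot":[0,0,0],"fingers":1},{"delta_pos":[-0.9,-2.2,0.2],"delta_rot":[0,0,0],"fingers":1},{"delta_pos":[-1.3,-2.8,0.2],"delta_rot":[0,0,0],"fingers":1},{"delta_pos":[-1.7,-3.5,0.2],"delta_rot":[0,0,0],"fingers":1},{"delta_pos":[-2.0,-4.3,0.2],"delta_rot":[0,0,0],"fingers":1},{"delta_pos":[-2.2,-5.0,0.2],"delta_rot":[0,0,0],"fingers":1},{"delta_pos":[-2.4,-5.8,0.2],"delta_rot":[0,0,0],"fingers":1},{"delta_pos":[-2.5,-6.6,0.2],"delta_rot":[0,0,0],"fingers":1},{"delta_pos":[-2.5,-7.3,0.2],"delta_rot":[0,0,0],"fingers":1}])

```text
clock: 19.22
eef_pos: [0.5625, 0.0109, 0.0844]
orientation: [[-0.011, 1.0, 0.004], [1.0, 0.011, -0.003], [-0.003, 0.004, -1.0]]
wrist_force: [1.7, 1.4, 0.6]
width: -0.0
```

```bash
python3 arc.py -95 -175; python3 - <<'E'
from h import *
shot('wrist','w18');shot('side','s18')
a=cv2.imread('pics/s18.png')[150:290,180:360]; b=cv2.imread('pics/w18.png')
cv2.imwrite('pics/c18.png',np.hstack([cv2.resize(a,(400,311),interpolation=2),cv2.resize(b,(400,311))]))
E
```

```text
at [0.5625 0.0109 0.0844] F [1.7 1.4 0.6] t 19.2167 vel 12.2
dpos cm [ 8.87  3.84 -0.07] rot [0.004 0.003 0.002]
-95 [0.5552 0.0113 0.084 ] [ 0.1 -0.7  0. ]
-100 [0.5474 0.0124 0.084 ] [ 0.2 -1.5  0. ]
-105 [0.5397 0.0141 0.084 ] [ 0.3 -2.3  0. ]
-110 [0.5322 0.0164 0.084 ] [ 0.6 -3.   0. ]
-115 [0.525  0.0194 0.084 ] [ 0.9 -3.7  0. ]
-120 [0.518  0.0231 0.084 ] [ 1.3 -4.4  0. ]
-125 [0.5114 0.0273 0.084 ] [ 1.7 -5.1  0. ]
-130 [0.5051 0.0321 0.084 ] [ 2.2 -5.7  0. ]
-135 [0.4994 0.0374 0.084 ] [ 2.7 -6.3  0. ]
-140 [0.4941 0.0431 0.084 ] [ 3.3 -6.8  0. ]
-145 [0.4893 0.0494 0.084 ] [ 3.9 -7.3  0. ]
-150 [0.4851 0.056  0.084 ] [ 4.6 -7.7 -0. ]
-155 [0.4814 0.063  0.084 ] [ 5.3 -8.1 -0. ]
-160 [0.4784 0.0702 0.084 ] [ 6.  -8.3 -0. ]
-165 [0.4761 0.0777 0.084 ] [ 6.8 -8.6 -0. ]
-170 [0.4744 0.0854 0.084 ] [ 7.5 -8.7 -0. ]
```

View pics/c18.png

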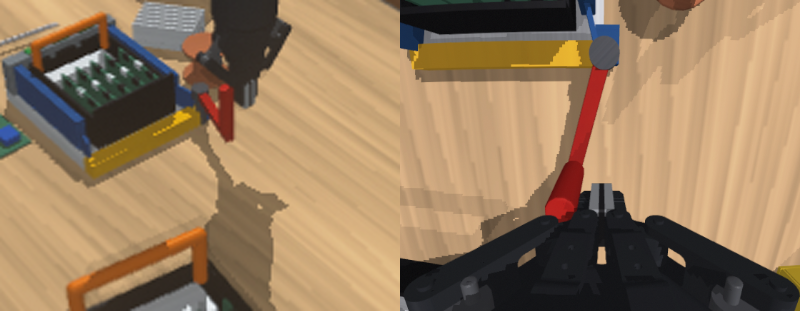

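The bar is following the fingers and is now past pointing straight out, so I'll carry on round the arc.

Emit:
step_arm(plan=[{"delta_pos":[0.0,-0.7,0],"delta_rot":[0,0,0],"fingers":1},{"delta_pos":[0.1,-1.5,0],"delta_rot":[0,0,0],"fingers":1},{"delta_pos":[0.3,-2.3,0],"delta_rot":[0,0,0],"fingers":1},{"delta_pos":[0.6,-3.0,0],"delta_rot":[0,0,0],"fingers":1},{"delta_pos":[0.9,-3.7,0],"delta_rot":[0,0,0],"fingers":1},{"delta_pos":[1.3,-4.4,0],"delta_rot":[0,0,0],"fingers":1},{"delta_pos":[1.7,-5.1,0],"delta_rot":[0,0,0],"fingers":1},{"delta_pos":[2.2,-5.7,0],"delta_rot":[0,0,0],"fingers":1},{"delta_pos":[2.7,-6.3,0],"delta_rot":[0,0,0],"fingers":1},{"delta_pos":[3.3,-6.8,0],"delta_rot":[0,0,0],"fingers":1}])

```text
clock: 20.15
eef_pos: [0.4921, 0.0437, 0.0841]
orientation: [[-0.012, 1.0, 0.001], [1.0, 0.012, -0.004], [-0.004, 0.001, -1.0]]
wrist_force: [1.8, -1.0, -0.7]
width: -0.0001
```

```bash
python3 arc.py -145 -180; python3 - <<'E'
from h import *
shot('wrist','w19');shot('side','s19')
a=cv2.imread('pics/s19.png')[150:290,180:360]; b=cv2.imread('pics/w19.png')
cv2.imwrite('pics/c19.png',np.hstack([cv2.resize(a,(400,311),interpolation=2),cv2.resize(b,(400,311))]))
E
```

```text
at [0.4921 0.0437 0.0841] F [ 1.8 -1.  -0.7] t 20.15 vel 7.7
dpos cm [ 5.5  10.85 -0.1 ] rot [0.001 0.004 0.003]
-145 [0.4893 0.0494 0.084 ] [ 0.6 -0.3  0. ]
-150 [0.4851 0.056  0.084 ] [ 1.2 -0.7  0. ]
-155 [0.4814 0.063  0.084 ] [ 1.9 -1.   0. ]
-160 [0.4784 0.0702 0.084 ] [ 2.7 -1.3  0. ]
-165 [0.4761 0.0777 0.084 ] [ 3.4 -1.6 -0. ]
-170 [0.4744 0.0854 0.084 ] [ 4.2 -1.7 -0. ]
-175 [0.4733 0.0932 0.084 ] [ 5.  -1.8 -0. ]
```

View pics/c19.png

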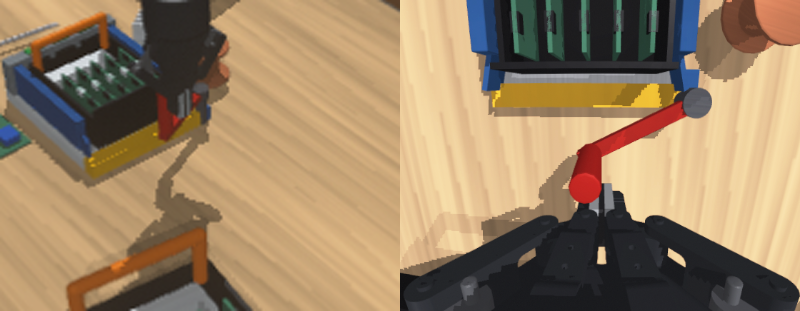

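Emit:
step_arm(plan=[{"delta_pos":[0.5,-0.6,0],"delta_rot":[0,0,0],"fingers":1},{"delta_pos":[1.1,-1.1,0],"delta_rot":[0,0,0],"fingers":1},{"delta_pos":[1.7,-1.5,0],"delta_rot":[0,0,0],"fingers":1},{"delta_pos":[2.3,-1.7,0],"delta_rot":[0,0,0],"fingers":1},{"delta_pos":[2.9,-1.9,0],"delta_rot":[0,0,0],"fingers":1},{"delta_pos":[3.3,-2.0,0],"delta_rot":[0,0,0],"fingers":1},{"delta_pos":[3.6,-2.0,0],"delta_rot":[0,0,0],"fingers":1},{"delta_pos":[3.6,-2.0,0],"delta_rot":[0,0,0],"fingers":1}])

```text
clock: 20.92
eef_pos: [0.4696, 0.081, 0.0838]
orientation: [[-0.013, 1.0, -0.004], [1.0, 0.013, -0.002], [-0.002, -0.004, -1.0]]
wrist_force: [-0.6, 0.3, -0.1]
width: -0.0002
```

```bash
cat > post.py <<'E'
from h import *
import sys
k=sys.argv[1]
s=env.state();print(s['eef_pos'].round(4),s['wrist_force'].round(1))
for n in ('wrist','side','top'):
    shot(n,n[0]+k)
    im,W,H=cloud(n,n[0]+k);h,sa=H[...,0],H[...,1];x,y,z=[W[...,i] for i in range(3)]
    r=((h<4)|(h>175))&(sa>150)&(x>.4)&(x<.65)&(y>-.05)&(y<.14)
    q=W[r&(z>.11)&(z<.125)]
    if len(q)>3: 
        c=(q.max(0)+q.min(0))/2;print(n,'post',len(q),q.mean(0).round(4),c.round(4),'angle',(-60+.5-np.degrees(np.arctan2(q[:,1].mean()-.101,q[:,0].mean()-.563)))%360)
    q=W[r&(z>.045)&(z<.056)]
    if len(q)>10: l=cv2.fitLine(q[:,:2].astype(np.float32),cv2.DIST_HUBER,0,1e-4,1e-4).ravel();print(n,'bar',len(q),q.mean(0).round(4),'line deg',np.degrees(np.arctan2(l[1],l[0])))
a=cv2.imread(f'pics/s{k}.png')[150:290,180:360]; b=cv2.imread(f'pics/w{k}.png')
cv2.imwrite(f'pics/c{k}.png',np.hstack([cv2.resize(a,(400,311),interpolation=2),cv2.resize(b,(400,311))]))
E
python3 post.py 20
```

```text
[0.4696 0.081  0.0838] [-0.6  0.3 -0.1]
wrist post 1644 [0.4733 0.1011 0.1144] [0.4733 0.1002 0.1134] angle 120.58705643269963
wrist bar 2827 [0.5154 0.1019 0.0505] line deg 0.1363468
side bar 58 [0.5127 0.1021 0.0528] line deg 3.477401
```

View pics/c20.png

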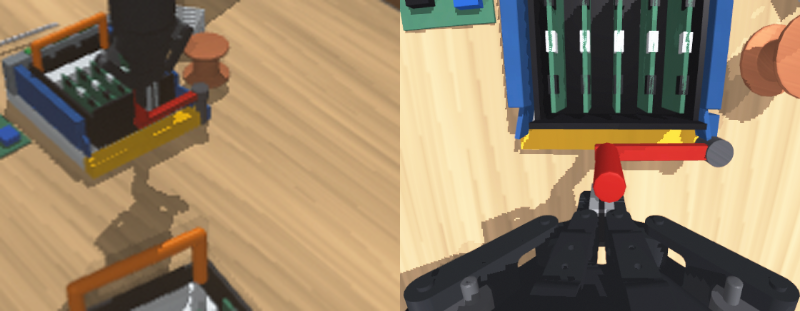

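The post is at (0.473,0.101), so the bar reads about 120° (closed is 120°). I'll press gently to confirm it's on the stop.

Emit:
step_arm(plan=[{"delta_pos":[0.15,0.1,0],"delta_rot":[0,0,0],"fingers":1},{"delta_pos":[0.3,0.1,0],"delta_rot":[0,0,0],"fingers":1},{"delta_pos":[0.4,0.1,0],"delta_rot":[0,0,0],"fingers":1}])

```text
clock: 21.32
eef_pos: [0.4711, 0.0829, 0.0837]
orientation: [[-0.015, 1.0, -0.003], [1.0, 0.015, -0.005], [-0.005, -0.004, -1.0]]
wrist_force: [-1.0, -11.4, -0.1]
width: 0.0001
```

11 N of resistance, so it's at the stop. Now I'll retreat.

Emit:
step_arm(plan=[{"delta_pos":[-1,0,0],"delta_rot":[0,0,0],"fingers":1},{"delta_pos":[-3,0,0],"delta_rot":[0,0,0],"fingers":1},{"delta_pos":[-6,0,0],"delta_rot":[0,0,0],"fingers":1},{"delta_pos":[-8,0,-3],"delta_rot":[0,0,0],"fingers":1},{"delta_pos":[-9,0,-6],"delta_rot":[0,0,0],"fingers":1},{"delta_pos":[-10,0,-9],"delta_rot":[0,0,0],"fingers":1},{"delta_pos":[-10,0,-9],"delta_rot":[0,0,0],"fingers":1},{"delta_pos":[-10,0,-9],"delta_rot":[0,0,0],"fingers":1}])

```text
clock: 21.98
eef_pos: [0.4742, -0.0177, 0.1759]
orientation: [[-0.013, 1.0, 0.001], [1.0, 0.013, -0.006], [-0.006, 0.001, -1.0]]
wrist_force: [0.2, -0.6, -0.7]
width: 0.0
```

```bash
python3 post.py 21; python3 - <<'E'
from h import *
im,W,H=cloud('wrist','w21');z=W[...,2];x=W[...,0];y=W[...,1]
q=W[(H[...,2]<70)&(z>.06)&(z<.085)&(x>.43)&(x<.53)&(y>.11)&(y<.14)]
print('rear top',len(q),np.percentile(q[:,1],[2,98]),np.percentile(q[:,2],[50,97]))
q=W[(H[...,1]>170)&(H[...,0]>3)&(H[...,0]<18)&(z>.08)&(y>.2)&(x>.4)&(x<.55)]
if len(q): print('handle',q.mean(0),np.percentile(q[:,2],97))
E
```

```text
[ 0.4742 -0.0177  0.1759] [ 0.2 -0.6 -0.7]
wrist post 792 [0.4736 0.1006 0.1146] [0.4737 0.101  0.1136] angle 120.26577330025572
wrist bar 1603 [0.516  0.1009 0.0507] line deg 0.28144044
side post 33 [0.4719 0.0992 0.1161] [0.4739 0.1008 0.1159] angle 119.36711861563228
side bar 61 [0.5164 0.1026 0.053 ] line deg 1.2928485
rear top 1751 [0.12227803 0.12707596] [0.07317218 0.07503403]
```

View pics/c21.png

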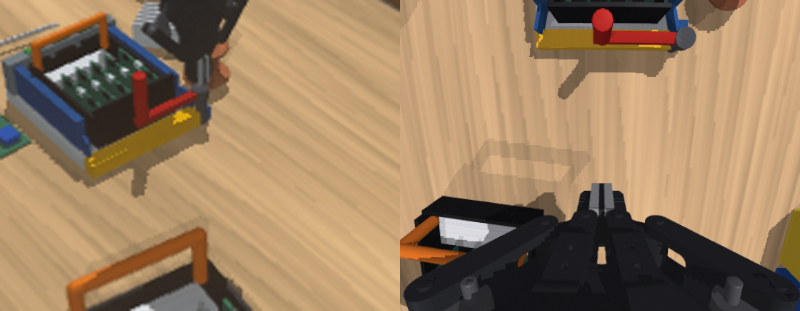

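View pics/t21.png

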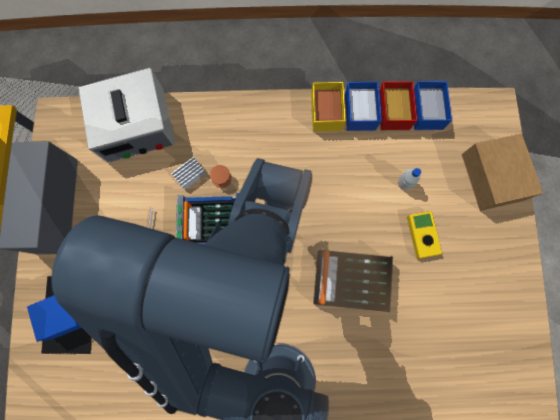

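The tray is home with its rear wall at y=0.122 (sill face 0.115) and its top at z=0.075. The bar reads about 120°, the robot is clear, and the bystanders in view haven't moved. Handing in.

```bash
python3 -c "
from cell import env
print(env.close_job())"
```

```text
the job is handed in; nothing more can be done
None
```

The small tray is in the dock and the red bar is closed behind it. I handed the job in at about 22 s of the 64 s allowed, and handing in reported no verdict.

**How it went:**
- I tipped the tray up by its handle, lined it up, and rested it on the sill with an estimated 14 mm of overlap, then let go.
- With two fingers on its rear wall, I pushed it over the sill, easing off once so it could tip forward, until it dropped in.
- I then swung the bar shut by its post, pressing until it met about 11 N of resistance at the stop.

**Last checks:**

| Check | Reading | Expected |
|---|---|---|
| Tray rear behind the sill's inner face | about 7 mm | behind the face, up to 10 mm of play |
| Top of the tray's rear wall | 75 mm above the bench | 75 mm when flat on the floor |
| Bar angle | 120.3° from the wrist camera, 119.4° from the side camera | 120° when closed |
| Wrist force after backing off | under 1 N | near zero, touching nothing |

- **Handle height:** the side camera read the handle top about 2 mm higher than it should be when the tray is home. That camera also reads the bench 1.5 mm high, and the wrist and top cameras agreed with the tray being home.
- **Bystanders:** in the last top picture the spool, bottle, meter and heat sink looked unmoved. The arm hid the board and most of the screwdriver. Part of the board still showed beside the dock in the last side picture, but I did not recheck the screwdriver.
- **Mishap:** while I was turning the tool, the last joint reached its range limit. The tool tilted down to about 0.10 m over the tray. I felt no contact force, and the tray measured in place afterwards.

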